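# Move the stored drive shafts into the finishing machine's drive housing

### The arm

A 7-joint arm with a two-finger parallel gripper is mounted at the origin on a cart in front of the work surface, level with it; the furniture and walls round the work are solid. World frame = base frame: x ahead of the robot, y to its left, z up, the work surface at z = 0. Lengths are in m, angles in rad, forces in N, time in s.
With the tool pointing down it reaches from about 0.425 to 0.925 m from the base axis. Payload 6.8 kg.
Tool frame: the origin (TCP) lies midway between the tips of the shut fingers; the grasp point (between the pads) lies r.grasp_offset behind it (r.grasp_offset is the distance from the TCP to the grasp point, in m); z points along the fingers, y is the direction in which the jaws open and shut (so a half turn about z gives the same grasp; the last joint's range is limited). The gripper opens to 85 mm and grips with 20 to 120 N. Pads are 22 mm wide; open, the fingers measure 114 mm over their backs; the gripper's body (76 mm by 85 mm) begins 54 mm behind the grasp point. The pads swing forward as they close: fully open they stand 13 mm farther back than shut.
Start: joints at [-1.308, 0.477, 0.022, 1.555, -0.011, 1.109, -0.083], TCP at [0.245, 0.629, 0.231] pointing down, gripper open.
Joint ranges: [-2.96, 2.96], [-0.34, 2.1], [-1.41, 1.46], [0.24, 2.44], [-1.37, 4.51], [0.17, 1.92], [-2.96, 2.96]. Speed limits (rad/s): [2.39, 2.39, 3.14, 3.14, 3.14, 3.14, 3.14].

### API

Orientations are given as a rotation vector (axis times angle).
In Python, from bench import r gives the robot as it stands. The module is installed in compiled form; this text tells all that it offers.
- The arm moves only by the tool send_rows, never from a script. Its argument "moves" is one flat list of numbers, 4 for each row, row after row: the shift along the tool's x, y, z in mm, then the turn about the tool's z in degrees. A call has 1 to 8 rows; each row is the pose to reach, as a shift and turn from the pose commanded when the call began, along the tool's axes at that moment; what a row does not reach only later rows make up. A row lasts 1/8 s, in which the tool goes at most 62.5 mm and 10.7 degrees, less where a joint would pass 70% of its speed; a pose out of reach is approached as far as the arm can. A call with a gripper value outside its range is refused whole. "hand" is the closure, from 0 (fully open) to 1 (shut), set as the call begins (left out, the last holds). The fingers move at their own pace and stop on an object; "newtons" is the grip in N (left out, the last holds). Time passes only in rows, so rows that repeat a pose let the fingers close. It gives the time, the measured TCP pose, the force and the opening at its end, in the units of the state.
- r.get_obs(): the state, without advancing time (a new reading comes with each control period).
- r.grab_frame(name): name is "side" or "top"; returns a dict with "img" (420x560x3 uint8, red, green, blue), "mtx" (3x3 intrinsics, pixels), "D" ([k1, k2, p1, p2, k3] as OpenCV has them; the pictures are not rectified), "world_to_cam" (4x4, takes a point from world to camera coordinates). Camera axes: x right, y up, looking along -z (the intrinsics and any distortion apply to the point x, -y, -z); pixel columns grow to the right and rows downward; lengths in m; the calibration is good to about 2 mm. A picture is of the moment at which its call begins. There is no depth.
- r.hand_in(): hands the job in, once; it reports no verdict.
The state is a dict: "clock": time; "joints": joint angles; "qvel": joint speeds; "tau": joint torques, N m; "tcp_pos": TCP position; "orientation": TCP orientation; "contact_force": force on the tool from outside, world axes, zero at the start; "moment": the same for the moment, N m; "grip_width": finger opening in m.
Only numpy, scipy, OpenCV 4.12 (cv2) and the standard library are available. Lean on these libraries where they do the work, as an engineer would, in place of code of your own. Each camera call takes 0.05 s, during which the arm holds its last target.

### The job

Lift the plywood dust hood off the shaft rack and stand it upright on the bench. Then load the grey drive housing with every square shaft there is: draw those in the rack out of their tubes, working back along them with fresh grips, take also one that may lie on the bench, and push each into a bore of its own until it is fully home; finally put the hood back on the rack's base where it was, over the slotted rest. Do not knock over the thread spool, the jar or the pot that stand around.

Things in the scene. Friction and masses are not known exactly. Their poses are not given: they have to be found in the camera images.
- rack: Fixed shaft rack: wooden base board 320 x 140 x 12 mm (x = -135 to +185 mm) with two level square steel tubes. Origin on the bench, under the middle of the plane of the two tube mouths; x runs level into the tubes (shafts are drawn out towards -x), z up. Tubes: axes at y = +30 and -30 mm, 26 mm square outside, x = 0 to 160 mm; straps on top reach z = 72 mm.
- rack_mouth_a (a point): Centre of the mouth of the rack tube at y = +30 mm, on its axis, 55 mm above the bench. The bore is 18 x 18 mm and 150 mm deep.
- rack_mouth_b (a point): The same for the tube at y = -30 mm.
- rack_rest (a point): Slotted wooden rest of the rack, 104 mm wide, spanning rack x = -112 to -100 mm; point midway between its two notches. In line with each tube is an 18 mm notch, open at the top: floor level with the bore floor (z = 46 mm), cheeks up to z = 75 mm. A shaft slides through and can be lifted out; fingers cannot pass. Between mouths and rest a shaft is gripped from above; free down to z = 12 mm.
- housing: Fixed grey drive housing: block 160 x 164 mm on a flange 175 x 190 x 12 mm, top at z = 80 mm. Origin on the bench, under the middle of the plane of its three bore mouths; x runs level into the bores (mouths face -x), z up. A shaft fully home touches the bottom and stands 50 mm out; its origin is then at x = +50 mm. Any shaft fits any bore, either end first.
- housing_bore_1 (a point): Centre of the housing's bore mouth at y = +55 mm, on the bore axis, 55 mm above the bench. Bore 20 x 20 mm, 150 mm deep with a solid bottom; the mouth carries a flared frame, standing out 7 mm, about 30 mm wide.
- housing_bore_2 (a point): The same for the middle bore, y = 0.
- housing_bore_3 (a point): The same for the bore at y = -55 mm.
- shaft_a: Square steel shaft 14 x 14 x 200 mm, about 0.28 kg, last 4 mm at each end turned round to 12 mm. Origin at its centre, x along its length. May be absent. If present it starts loose in the rack tube at y = +30 mm (axis 53 mm above the bench), 50 to 60 mm of it standing out of the mouth.
- shaft_b: Like shaft_a; if present it starts in the rack tube at y = -30 mm.
- shaft_c: Like shaft_a, also may be absent; if present it starts lying flat on the bench behind the rack (axis 7 mm above the bench).
- hood: Loose plywood dust hood, 124 (x) by 132 (y) mm, roof top at 84 mm, 0.25 kg, 5 mm walls, open below and at its +x side. Origin: centre of its lower edge's plane, z up. It starts on the rack's base over shaft ends and rest, axes parallel to the rack's, with 9 mm play sideways round the rest and 11 mm between rest and front wall; lift 70 mm to clear. The bench near world x 0.42, y 0.38 m is free for it.
- hood_grip (a point): Middle of the wooden grip block on the hood's roof, 100 mm above its lower edge. Block 24 mm (hood x) by 70 mm (hood y), from 84 to 116 mm above the lower edge.
- hood_seat (a point): Point on top of the rack's base board where the hood's origin belongs: x = -66, y = 0, z = 12 mm in the rack's frame.
- thread_spool: Bystander: wooden thread spool, 43 mm across and 56 mm high, standing; origin under its centre.
- peg_jar: Bystander: small jar, 48 mm across and 65 mm high, standing; origin under its centre.
- wax_pot: Bystander: round pot, 72 x 78 mm and 62 mm high, standing; origin under its centre.

How it is judged:
On the way, in this order (a step that is already met when the one before it is completed fails the run):
1. the hood stands upright and at rest on the bench (height (world z) of hood below 0.008 m and angle between hood's own z axis and vertical below 0.1 rad and linear speed of hood below 0.02 m/s and contact force between hood and the fingers below 0.2 N), for 0.3 s.
2. every shaft is fully home in a bore of the housing (x of shaft_a in the frame of housing between 0.045 and 0.053 m and z of shaft_a in the frame of housing between 0.046 and 0.062 m and angle between the x axis of each of shaft_a, shaft_b, shaft_c and the x axis of housing, either way round below 0.06 rad and (y of shaft_a in the frame of housing between 0.049 and 0.061 m or y of shaft_a in the frame of housing between -0.006 and 0.006 m or y of shaft_a in the frame of housing between -0.061 and -0.049 m) and x of shaft_b in the frame of housing between 0.045 and 0.053 m and z of shaft_b in the frame of housing between 0.046 and 0.062 m and (y of shaft_b in the frame of housing between 0.049 and 0.061 m or y of shaft_b in the frame of housing between -0.006 and 0.006 m or y of shaft_b in the frame of housing between -0.061 and -0.049 m) and x of shaft_c in the frame of housing between 0.045 and 0.053 m and z of shaft_c in the frame of housing between 0.046 and 0.062 m and (y of shaft_c in the frame of housing between 0.049 and 0.061 m or y of shaft_c in the frame of housing between -0.006 and 0.006 m or y of shaft_c in the frame of housing between -0.061 and -0.049 m)), for 0.3 s.
At the end, for the whole second after the job is handed in: Every shaft present is in a bore of the housing, bottomed to within 5 mm; the hood stands level and at rest on the rack's base, over the slotted rest (within about 14 mm sideways and 20 mm lengthways of where it was) (all of step 2 and x of hood in the frame of rack between -0.088 and -0.05 m and y of hood in the frame of rack between -0.014 and 0.014 m and z of hood in the frame of rack below 0.017 m and angle between hood's own z axis and vertical below 0.06 rad and angle between the x axis of hood and the x axis of rack, either way round below 0.25 rad and linear speed of each of shaft_a, shaft_b, shaft_c, hood below 0.02 m/s); the robot touches nothing.
It fails at once if the thread spool is knocked over (angle between thread_spool's own z axis and vertical above 0.8 rad).
It fails at once if the jar is knocked over (angle between peg_jar's own z axis and vertical above 0.8 rad).
It fails at once if the pot is knocked over (angle between wax_pot's own z axis and vertical above 0.8 rad).
Of shaft_a, shaft_b, shaft_c only 2 to 3 are there at a start; the rules pass over those that are not, and their reading is None.
At some moment in a run one of hood may be knocked a few centimetres aside while the robot is not near it.
Once in a run the grip may slacken for a moment while it holds something.
It also fails if it takes over 210 s, if anything falls off the work surface, if the arm or the gripper's body presses on something with over 40 N, if the wrist force passes 120 N, or if a joint passes its speed limit or range.

## Working session

There is one attempt and no reset: what is moved stays moved. The work goes in short steps, Python scripts to look and compute and a tool call to move; the robot and the scene stay as the last step left them, time stands still between calls to the robot, and variables do not carry over. Pictures are saved under pics/ and viewed, and the job is handed in when it is done.

Besides the shell and the picture viewer there is one more tool, called after "Request:" by a JSON object that holds its "op" and its "data", one argument or row to a line. send_rows: Moves the arm, as the interface text tells. Its arguments: {"type":"object","properties":{"moves":{"type":"array"},"hand":{"type":"number"},"newtons":{"type":"number"}},"required":["moves"]}

```bash
ls; mkdir -p pics; cat > h.py <<'E'
from bench import r
import numpy as np, cv2
def grab(n,f):
    d=r.grab_frame(n); cv2.imwrite('pics/'+f+'.png',cv2.cvtColor(d['img'],cv2.COLOR_RGB2BGR)); np.savez('pics/'+f+'.npz',**d); return d
def ray(d,px):
    px=np.array(px,float).reshape(-1,1,2)
    u=cv2.undistortPoints(px,np.array(d['mtx']),np.array(d['D'])).reshape(-1,2)
    W=np.array(d['world_to_cam']); R=W[:3,:3]; t=W[:3,3]
    dirs=np.c_[u[:,0],-u[:,1],-np.ones(len(u))]@R
    return -R.T@t, dirs
def onz(d,px,z):
    o,v=ray(d,px); s=(z-o[2])/v[:,2]; return o+s[:,None]*v
def proj(d,P):
    P=np.array(P,float).reshape(-1,3); W=np.array(d['world_to_cam']); c=P@W[:3,:3].T+W[:3,3]
    c=c*[1,-1,-1]
    return cv2.projectPoints(c.reshape(-1,1,3),np.zeros(3),np.zeros(3),np.array(d['mtx']),np.array(d['D']))[0].reshape(-1,2)
E
python3 - <<'E'
from h import *
print(r.get_obs(), r.grasp_offset)
for n in('side','top'):
    d=grab(n,n+'0'); print(n,d['mtx'],d['D'],ray(d,[280,210]))
E
```

```text
pics
{'clock': 0.0, 'joints': array([-1.30810356,  0.47778832,  0.02234707,  1.55646214, -0.01149244,
        1.10928141, -0.08310662]), 'qvel': array([ 1.15521342e-04, -1.85425727e-05, -6.44092137e-04, -8.11773710e-04,
        1.41118665e-03, -3.82939789e-03,  4.01822777e-04]), 'tau': array([-4.43362269e-04, -5.96453011e+01,  1.60760276e+00, -2.81194872e+01,
        1.24700760e-02,  9.25888075e-03,  9.75174459e-06]), 'tcp_pos': array([0.24439518, 0.62856803, 0.23032925]), 'orientation': array([-5.79055561e-01, -3.08757065e+00,  2.82852778e-03]), 'contact_force': array([ 0.50296486, -0.21828281, -0.61910789]), 'moment': array([ 0.01163163, -0.01013603,  0.00640828]), 'grip_width': 0.08543495499296215} 0.0187
side [[504.18882741   0.         275.11961862]
 [  0.         504.18882741 217.07549431]
 [  0.           0.           1.        ]] [0.03097761 0.         0.         0.         0.        ] (array([0.55374029, 1.03221877, 0.8109212 ]), array([[ 0.02722527, -0.83080542, -0.55615804]]))
top [[470.62663737   0.         284.04911872]
 [  0.         470.62663737 212.71489855]
 [  0.           0.           1.        ]] [-0.05642703  0.          0.          0.          0.        ] (array([ 0.2886829 , -0.15280696,  1.4609378 ]), array([[ 0.20738706,  0.0963624 , -0.97355647]]))
```

View pics/side0.png

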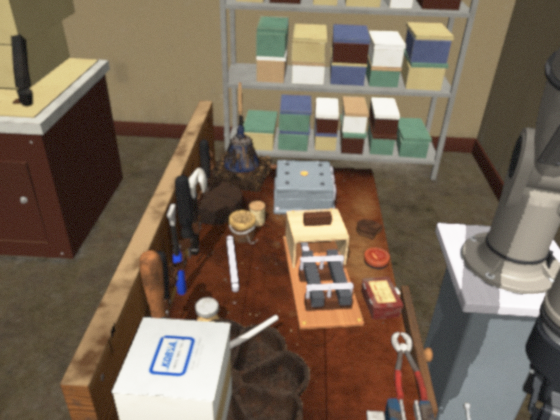

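View pics/top0.png

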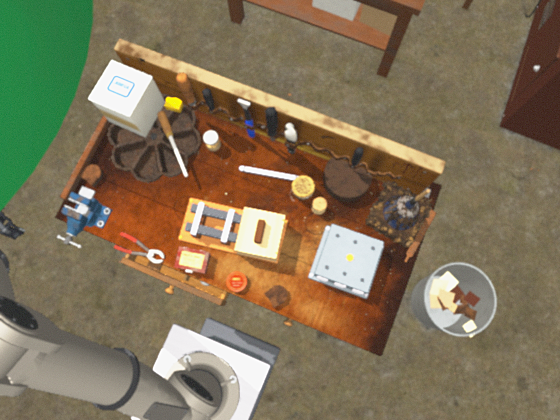

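```bash
python3 - <<'E'
from h import *
d=dict(np.load('pics/top0.npz')); s=dict(np.load('pics/side0.npz'))
def crop(d,x0,y0,x1,y1,f,k,P=None):
    im=cv2.cvtColor(d['img'],cv2.COLOR_RGB2BGR)[y0:y1,x0:x1]
    im=cv2.resize(im,None,fx=k,fy=k,interpolation=cv2.INTER_CUBIC)
    cv2.imwrite('pics/'+f+'.png',im)
crop(d,170,140,395,310,'top0c',3.5)
crop(s,200,145,400,330,'side0c',3.2)
for px in [(210,390),(240,168),(295,178),(0,0),(350,255),(262,235)]:
    print(px,onz(d,px,0.0)[0].round(3))
print(proj(d,[[0,0,0],[.5,0,0],[.5,.3,0],[.42,.38,0]]))
E
```

```text
(210, 390) [ 0.016 -0.027  0.   ]
(240, 168) [0.68  0.166 0.   ]
(295, 178) [ 0.717 -0.012  0.   ]
(0, 0) [0.94  1.255 0.   ]
(350, 255) [ 0.55  -0.266  0.   ]
(262, 235) [0.504 0.013 0.   ]
[[199.55047758 391.42933547]
 [265.39719392 237.58426899]
 [179.42916819 202.27042945]
 [146.28480704 215.44217344]]
```

View pics/top0c.png

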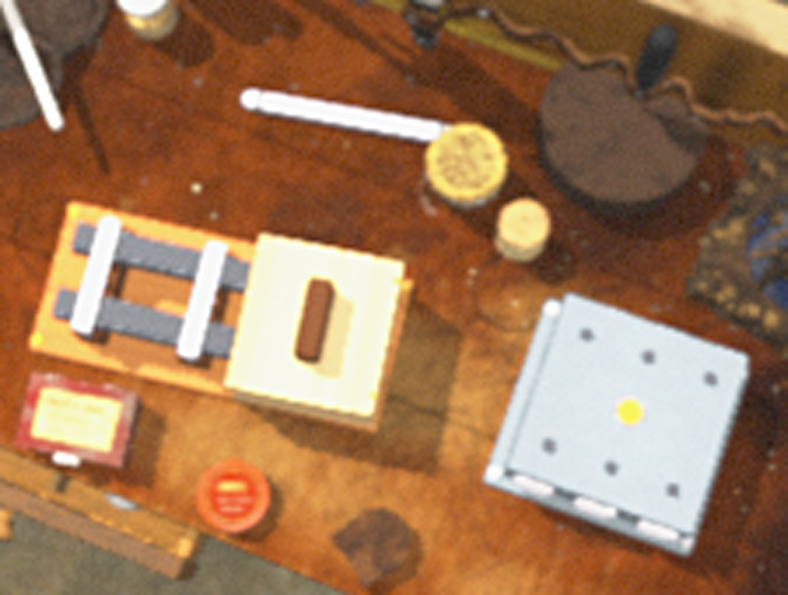

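View pics/side0c.png

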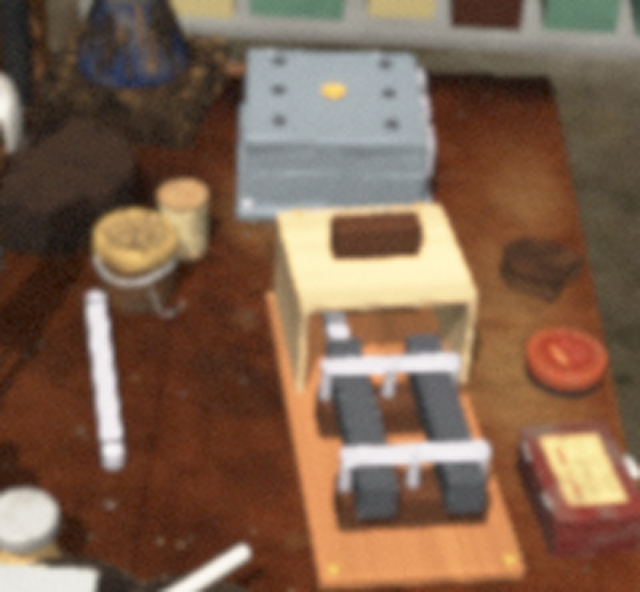

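```bash
cat >> h.py <<'E'
def mask(d,lo,hi,roi):
    h=cv2.cvtColor(d['img'],cv2.COLOR_RGB2HSV); m=cv2.inRange(h,np.array(lo),np.array(hi)); z=np.zeros_like(m); x0,y0,x1,y1=roi; z[y0:y1,x0:x1]=m[y0:y1,x0:x1]
    return z
def big(m):
    c,_=cv2.findContours(m,cv2.RETR_EXTERNAL,cv2.CHAIN_APPROX_NONE); return max(c,key=cv2.contourArea).reshape(-1,2)
def rect(d,c,z):
    p=onz(d,c,z)[:,:2].astype(np.float32)*1000
    return cv2.minAreaRect(p)
def axis(R):
    b=cv2.boxPoints(R); return b
E
python3 - <<'E'
from h import *
d=dict(np.load('pics/top0.npz'))
h=cv2.cvtColor(d['img'],cv2.COLOR_RGB2HSV)
for n,(u,v) in dict(hood=(245,245),hood2=(275,215),base=(190,235),base2=(214,228),bench=(225,180),grip=(260,233),hous=(340,270),flare=(322,280),shaft=(260,172),lid=(300,185),spool=(319,206),tube=(205,210)).items(): print(n,h[v,u],d['img'][v,u])
E
```

```text
hood [ 30  13 247] [247 247 234]
hood2 [ 30  14 248] [248 248 234]
base [ 17 161 248] [248 179  91]
base2 [  8  81 205] [205 157 140]
bench [ 10 190 148] [148  74  38]
grip [ 12 162 173] [173 106  63]
hous [100  13 236] [224 232 236]
flare [140   3 221] [220 218 221]
shaft [ 90   1 252] [251 252 252]
lid [ 19 134 219] [219 178 104]
spool [ 24 106 246] [246 227 144]
tube [125  10 155] [150 149 155]
```

```bash
python3 - <<'E'
from h import *
d=dict(np.load('pics/top0.npz'))
M={}
M['grip']=(mask(d,(0,100,60),(25,255,215),(250,215,272,250)),.128)
M['hood']=(mask(d,(15,3,215),(45,110,255),(232,200,295,270)),.096)
M['hous']=(mask(d,(85,5,150),(115,60,255),(300,215,395,310)),.08)
M['shaft']=(mask(d,(0,0,200),(180,40,255),(236,160,300,185)),.014)
M['base']=(mask(d,(10,100,215),(22,220,255),(175,190,240,255)),.012)
o=np.zeros((420,560,3),np.uint8)
for i,(k,(m,z)) in enumerate(M.items()):
    R=rect(d,big(m),z); print(k,[np.round(x,1) for x in R], cv2.boxPoints(R).round(0).tolist()); o[m>0]=[(255,0,0),(0,255,0),(0,0,255),(255,255,0),(255,0,255)][i]
o=cv2.addWeighted(cv2.cvtColor(d['img'],4),.5,o,.5,0)
cv2.imwrite('pics/m0.png',cv2.resize(o[140:310,170:395],None,fx=3.5,fy=3.5))
E
```

```text
grip [array([491.9,   8.9]), array([69.3, 23.3]), np.float64(10.7)] [[456.0, 14.0], [460.0, -9.0], [528.0, 4.0], [524.0, 27.0]]
hood [array([494.4,  12.8]), array([136.4, 130.3]), np.float64(10.9)] [[415.0, 64.0], [440.0, -64.0], [574.0, -38.0], [549.0, 90.0]]
hous [array([ 520. , -254.7]), array([175.8, 178.5]), np.float64(2.5)] [[428.0, -169.0], [436.0, -348.0], [612.0, -340.0], [604.0, -162.0]]
shaft [array([696.7,  74.7]), array([ 18.4, 189.5]), np.float64(11.7)] [[669.0, 166.0], [707.0, -20.0], [725.0, -16.0], [687.0, 169.0]]
base [array([472.3, 169.7]), array([142.1, 189.8]), np.float64(9.2)] [[387.0, 252.0], [417.0, 65.0], [558.0, 87.0], [527.0, 275.0]]
```

View pics/m0.png

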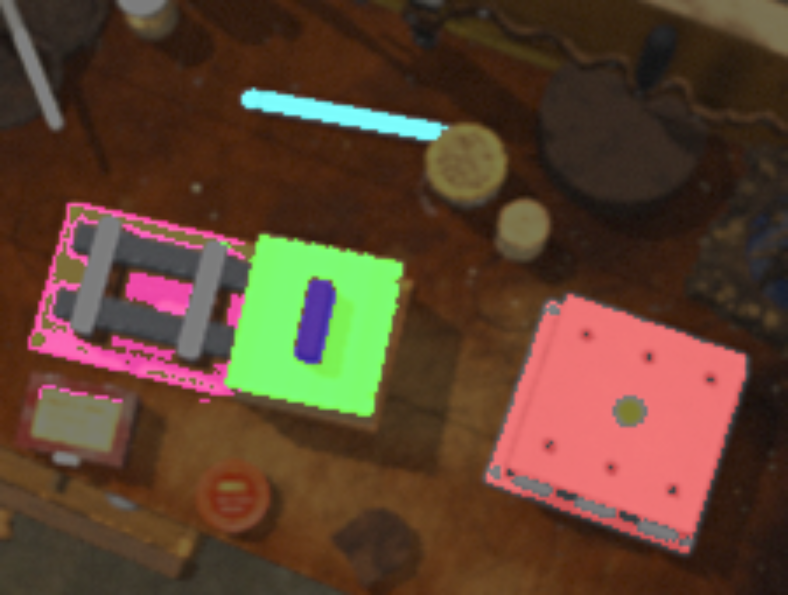

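```bash
python3 - <<'E'
from h import *
d=dict(np.load('pics/top0.npz')); s=dict(np.load('pics/side0.npz'))
def crop(d,x0,y0,x1,y1,f,k):
    im=cv2.cvtColor(d['img'],cv2.COLOR_RGB2BGR)[y0:y1,x0:x1]
    im=cv2.resize(im,None,fx=k,fy=k,interpolation=cv2.INTER_CUBIC)
    cv2.imwrite('pics/'+f+'.png',im)
crop(d,300,215,400,305,'t_h',7)
crop(d,175,190,300,270,'t_r',6)
crop(s,270,150,350,220,'s_h',8)
crop(s,280,205,370,330,'s_r',5)
E
```

```text
(no output)
```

View pics/t_h.png

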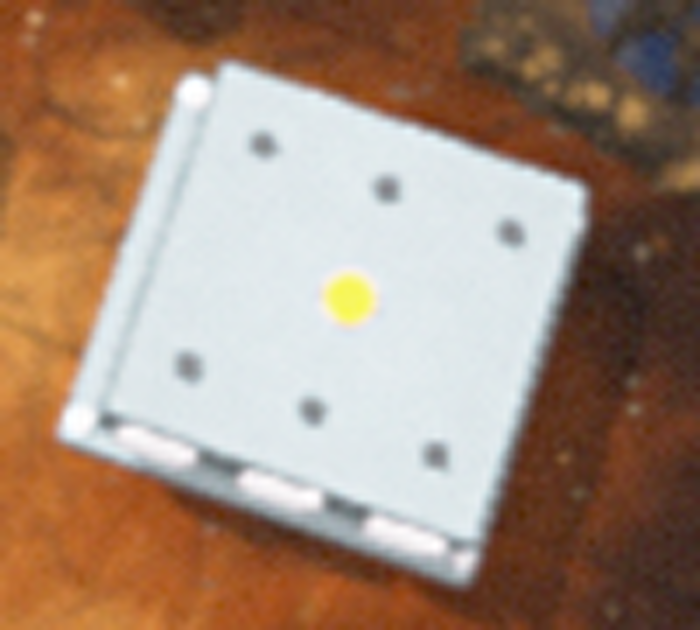

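View pics/t_r.png

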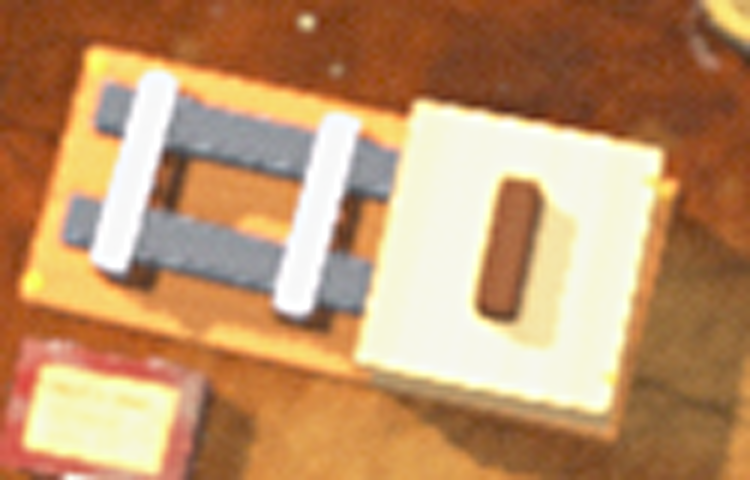

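View pics/s_h.png

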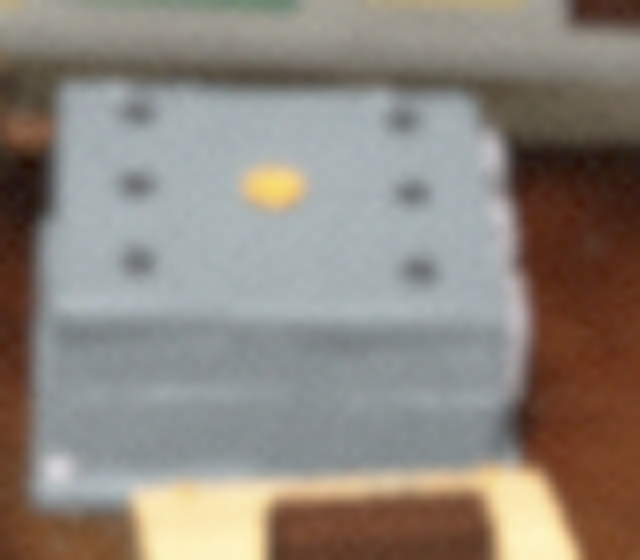

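View pics/s_r.png

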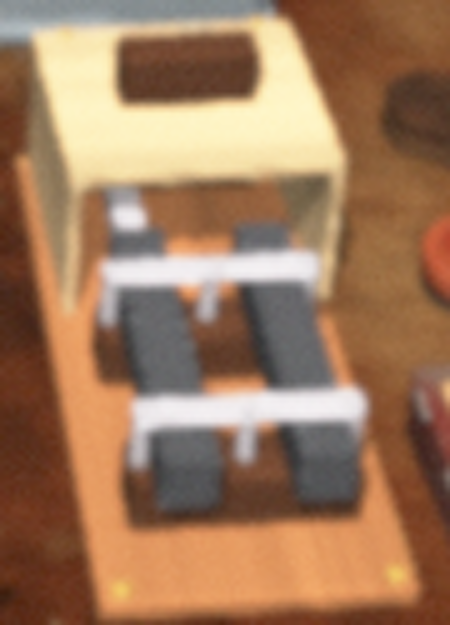

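```bash
python3 - <<'E'
from h import *
d=dict(np.load('pics/top0.npz')); s=dict(np.load('pics/side0.npz'))
f=lambda pts,x0,y0,k: (np.array(pts,float)+.5)/k-.5+[x0,y0]
th=f([(225,62),(587,187),(478,543),(108,415)],300,215,7)
P=onz(d,th,.08); print('house top FL FR NR NL',P[:,:2].round(4).tolist()); 
print('lens',[np.linalg.norm(P[i]-P[(i+1)%4]).round(4) for i in range(4)],[np.degrees(np.arctan2(*(P[(i+1)%4]-P[i])[1::-1])).round(1) for i in range(4)])
bt=onz(d,f([(263,145),(387,188),(511,233),(188,366),(312,410),(436,455),(349,299)],300,215,7),.08)
bs=onz(s,f([(138,262),(136,184),(138,111),(418,270),(411,192),(404,120),(274,187)],270,150,8),.08)
print('bolts top',bt[:,:2].round(4).tolist()); print('bolts side',bs[:,:2].round(4).tolist())
fl=onz(d,f([(60,437),(468,583)],300,215,7),.012);print('flange near L,R',fl.round(4).tolist(),np.linalg.norm(fl[0]-fl[1]))
fr=onz(d,f([(155,445),(280,492),(405,536)],300,215,7),.07);print('frames',fr.round(3).tolist())
rb=onz(d,f([(90,47),(22,298),(677,183),(612,437)],175,190,6),.012);print('rack base',rb.round(4).tolist())
rs=onz(s,f([(100,615),(417,597),(18,158)],280,205,5),.012);print('rack base side L R FL',rs.round(4).tolist())
# screws on rack base
print('screw t',onz(d,f([(97,62),(33,281)],175,190,6),.012).round(4).tolist(),'s',onz(s,f([(121,590),(396,574)],280,205,5),.012).round(4).tolist())
print('hood t',onz(d,f([(415,101),(662,150),(612,410),(358,362)],175,190,6),.096).round(4).tolist())
print('hood s',onz(s,f([(33,32),(283,18),(344,155),(75,180)],280,205,5),.096).round(4).tolist())
print('grip s',onz(s,f([(120,36),(250,34),(258,80),(122,78)],280,205,5),.128).round(4).tolist())
E
```

```text
house top FL FR NR NL [[0.6039, -0.1752], [0.6122, -0.3373], [0.4541, -0.3464], [0.4448, -0.1845]]
lens [np.float64(0.1623), np.float64(0.1584), np.float64(0.1621), np.float64(0.1594)] [np.float64(-87.1), np.float64(-176.7), np.float64(93.3), np.float64(3.4)]
bolts top [[0.5765, -0.2032], [0.5793, -0.2586], [0.5813, -0.3141], [0.4767, -0.208], [0.4793, -0.2627], [0.4815, -0.3174], [0.5289, -0.2604]]
bolts side [[0.5777, -0.2026], [0.5807, -0.2583], [0.5823, -0.314], [0.4784, -0.207], [0.4801, -0.2627], [0.482, -0.3174], [0.5302, -0.2613]]
flange near L,R [[0.4355, -0.1702, 0.012], [0.4444, -0.3579, 0.012]] 0.18787956228240568
frames [[0.442, -0.208, 0.07], [0.443, -0.263, 0.07], [0.446, -0.318, 0.07]]
rack base [[0.5251, 0.273, 0.012], [0.3889, 0.2487, 0.012], [0.5762, -0.0435, 0.012], [0.4399, -0.0635, 0.012]]
rack base side L R FL [[0.5279, 0.2819, 0.012], [0.3925, 0.2601, 0.012], [0.5779, -0.0376, 0.012]]
screw t [[0.5191, 0.2661, 0.012], [0.3993, 0.2472, 0.012]] s [[0.5192, 0.2669, 0.012], [0.4005, 0.2474, 0.012]]
hood t [[0.5482, 0.0865, 0.096], [0.5721, -0.0366, 0.096], [0.4433, -0.0636, 0.096], [0.4175, 0.0599, 0.096]]
hood s [[0.5728, -0.0327, 0.096], [0.445, -0.058, 0.096], [0.4205, 0.058, 0.096], [0.5479, 0.0896, 0.096]]
grip s [[0.5297, 0.0144, 0.128], [0.4665, 0.0065, 0.128], [0.4638, 0.0455, 0.128], [0.5282, 0.0499, 0.128]]
```

```bash
cat >> h.py <<'E'
from scipy.spatial.transform import Rotation as Rn
def want(x,y,z,yaw=None,fz=True):
    o=r.get_obs(); R=Rn.from_rotvec(o['orientation']).as_matrix(); p=o['tcp_pos']
    sh=R.T@(np.array([x,y,z])-p)*1000
    cur=np.degrees(np.arctan2(R[1,1],R[0,1])); t=0
    if yaw is not None:
        t=(yaw-cur+90)%180-90; t=-t
    print('tcp',p.round(4),'yawY %.1f'%cur,'tilt %.2f'%np.degrees(np.arccos(-R[2,2])),'| shift',sh.round(1),'turn %.1f'%t,'| j1,j7',o['joints'][[0,6]].round(2),'w %.4f'%o['grip_width'],'F',o['contact_force'].round(1),'t %.1f'%o['clock'])
RO=np.array([.4865,.079]); a=np.radians(9.2); RX=np.array([-np.sin(a),np.cos(a)]); RY=np.array([-np.cos(a),-np.sin(a)])
HO=np.array([.4497,-.2643]); a=np.radians(2.7); HX=np.array([np.cos(a),np.sin(a)]); HY=np.array([-np.sin(a),np.cos(a)])
def rk(x,y): return RO+x*RX+y*RY
def hs(x,y): return HO+x*HX+y*HY
E
python3 - <<'E'
from h import *
want(.495,.012,.2,101)
E
```

```text
tcp [0.2444 0.6287 0.2304] yawY 68.8 tilt 0.09 | shift [-457.  -483.9   31.3] turn -32.2 | j1,j7 [-1.31 -0.08] w 0.0853 F [-0.2  0.7 -0. ] t 0.1
```

Request:
{"op": "send_rows", "data": {
  "moves": [-57, -60, 4, -4, -114, -120, 8, -8, -171, -181, 12, -12, -228, -242, 16, -16, -285, -302, 20, -20, -342, -362, 24, -24, -400, -423, 27, -28, -457, -484, 31, -32],
  "hand": 0,
  "newtons": 60
}}

```text
clock: 1.1
tcp_pos: [0.433, 0.1645, 0.2077]
orientation: [-0.298, 3.127, 0.0]
contact_force: [1.5, 0.2, 0.2]
grip_width: 0.0853
```

```bash
python3 - <<'E'
from h import *
want(.495,.012,.101,101)
E
```

```text
tcp [0.433  0.1645 0.2077] yawY 100.9 tilt 0.01 | shift [ -32.  -161.4  106.7] turn -0.1 | j1,j7 [-0.63  1.29] w 0.0853 F [1.5 0.2 0.2] t 1.1
```

Request:
{"op": "send_rows", "data": {
  "moves": [-10, -50, 0, 0, -20, -100, 0, 0, -32, -161, 0, 0, -32, -161, 0, 0, -32, -161, 0, 0]
}}

```text
clock: 1.72
tcp_pos: [0.4937, 0.0146, 0.2074]
orientation: [0.294, -3.127, -0.001]
contact_force: [-0.6, -1.4, -0.6]
grip_width: 0.0854
```

```bash
python3 - <<'E'
from h import *
want(.495,.012,.101,101)
d=grab('top','t1'); s=grab('side','s1')
def crop(d,x0,y0,x1,y1,f,k):
    im=cv2.cvtColor(d['img'],cv2.COLOR_RGB2BGR)[y0:y1,x0:x1]
    cv2.imwrite('pics/'+f+'.png',cv2.resize(im,None,fx=k,fy=k,interpolation=cv2.INTER_CUBIC))
crop(s,250,140,400,300,'s1c',4)
E
```

```text
tcp [0.4937 0.0146 0.2074] yawY 100.7 tilt 0.06 | shift [ -0.9  -2.8 106.4] turn -0.3 | j1,j7 [-0.39  1.67] w 0.0854 F [-0.6 -1.4 -0.6] t 1.7
```

View pics/s1c.png

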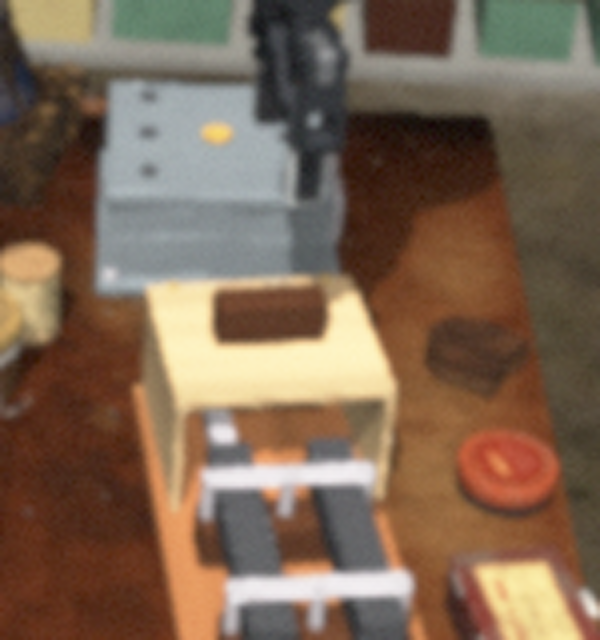

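Request:
{"op": "send_rows", "data": {
  "moves": [-1, -3, 30, 0, -1, -3, 60, 0, -1, -3, 85, 0, -1, -3, 100, 0, -1, -3, 105, 0, -1, -3, 106, 0, -1, -3, 106, 0]
}}

```text
clock: 2.7
tcp_pos: [0.4962, 0.0116, 0.1024]
orientation: [-0.294, 3.126, 0.0]
contact_force: [-0.1, 0.5, 0.6]
grip_width: 0.0853
```

Request:
{"op": "send_rows", "data": {
  "moves": [0, 0, 0, 0, 0, 0, 0, 0, 0, 0, 0, 0, 0, 0, 0, 0, 0, 0, 0, 0, 0, 0, 0, 0],
  "hand": 1,
  "newtons": 60
}}

```text
clock: 3.45
tcp_pos: [0.4958, 0.0119, 0.1019]
orientation: [-0.295, 3.128, 0.001]
contact_force: [-0.5, 2.4, 2.8]
grip_width: 0.023
```

```bash
python3 - <<'E'
from h import *
want(.42,.36,.2,101)
E
```

```text
tcp [0.4958 0.0119 0.1019] yawY 100.8 tilt 0.02 | shift [  9.3 356.2 -98. ] turn -0.2 | j1,j7 [-0.35  1.74] w 0.0230 F [-0.5  2.4  2.8] t 3.5
```

Request:
{"op": "send_rows", "data": {
  "moves": [0, 0, -15, 0, 0, 0, -40, 0, 0, 0, -70, 0, 0, 0, -100, 0, 0, 0, -110, 0, 0, 0, -110, 0]
}}

```text
clock: 4.2
tcp_pos: [0.4957, 0.0113, 0.212]
orientation: [-0.294, 3.127, 0.0]
contact_force: [-0.3, 0.2, -3.0]
grip_width: 0.0233
```

```bash
python3 - <<'E'
from h import *
want(.42,.36,.22,101)
d=grab('top','t2'); s=grab('side','s2')
print(onz(d,[[155,255],[145,245],[193,260],[125,240]],0.01).round(3))
def crop(d,x0,y0,x1,y1,f,k):
    im=cv2.cvtColor(d['img'],cv2.COLOR_RGB2BGR)[y0:y1,x0:x1]
    cv2.imwrite('pics/'+f+'.png',cv2.resize(im,None,fx=k,fy=k,interpolation=cv2.INTER_CUBIC))
crop(s,230,140,400,300,'s2c',4)
crop(d,100,140,330,310,'t2c',3.4)
E
```

```text
tcp [0.4957 0.0113 0.212 ] yawY 100.7 tilt 0.04 | shift [  9.4 356.7  -8. ] turn -0.3 | j1,j7 [-0.39  1.68] w 0.0233 F [-0.3  0.2 -3. ] t 4.2
[[0.316 0.295 0.01 ]
 [0.332 0.338 0.01 ]
 [0.348 0.179 0.01 ]
 [0.322 0.404 0.01 ]]
```

View pics/s2c.png

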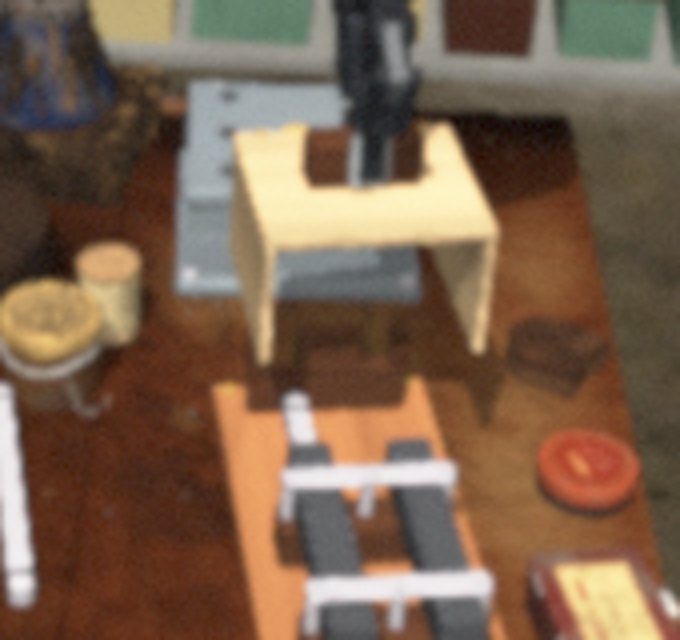

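View pics/t2c.png

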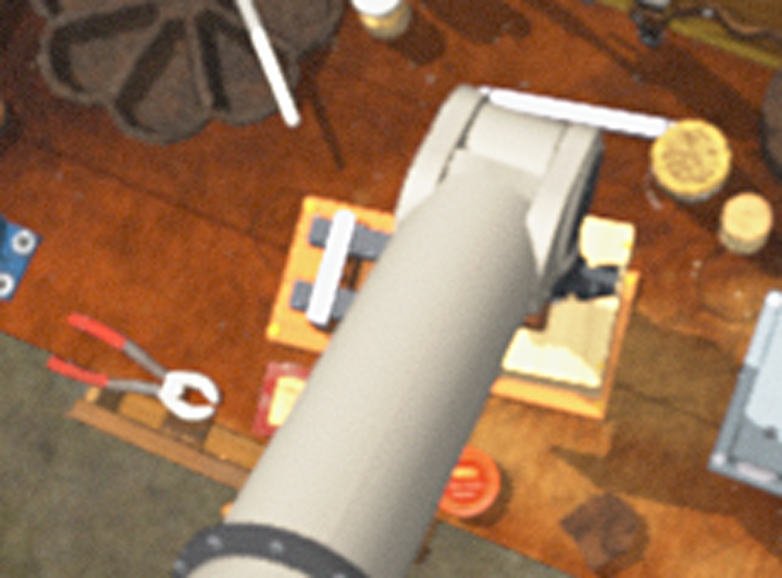

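Request:
{"op": "send_rows", "data": {
  "moves": [-1, 25, 0, 0, -3, 70, 0, 0, -5, 120, 0, 0, -7, 175, 0, 0, -9, 230, 0, 0, -11, 285, 0, 0, -13, 335, 0, 0, -15, 378, 0, 0]
}}

```text
clock: 5.3
tcp_pos: [0.4386, 0.3872, 0.21]
orientation: [0.296, -3.125, 0.003]
contact_force: [0.3, -0.6, -3.4]
grip_width: 0.0227
```

Request:
{"op": "send_rows", "data": {
  "moves": [0, 0, 20, 0, 0, 0, 50, 0, 0, 0, 80, 0, 0, 0, 100, 0, 0, 0, 112, 0, 0, 0, 116, 0, 0, 0, 118, 0, 0, 0, 119, 0]
}}

```text
clock: 6.3
tcp_pos: [0.4402, 0.386, 0.0933]
orientation: [-0.294, 3.127, 0.001]
contact_force: [-0.2, 0.3, -2.8]
grip_width: 0.0231
```

```bash
python3 - <<'E'
from h import *
want(.44,.385,.09,101)
s=grab('side','s3')
cv2.imwrite('pics/s3c.png',cv2.resize(cv2.cvtColor(s['img'],4)[200:400,230:440],None,fx=3,fy=3,interpolation=2))
E
```

```text
tcp [0.4402 0.386  0.0933] yawY 100.8 tilt 0.07 | shift [ 0.4 -1.   3.3] turn -0.2 | j1,j7 [-0.88  0.97] w 0.0231 F [-0.2  0.3 -2.8] t 6.3
```

View pics/s3c.png

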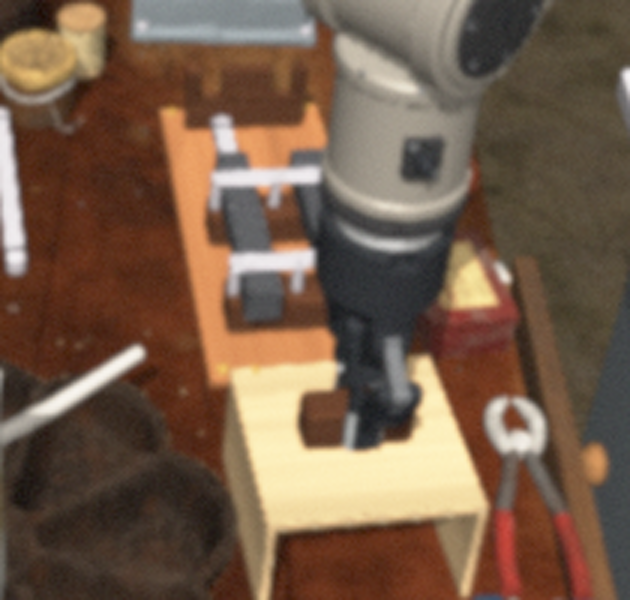

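Request:
{"op": "send_rows", "data": {
  "moves": [0, 0, 1.5, 0, 0, 0, 3, 0, 0, 0, 4, 0, 0, 0, 4, 0]
}}

```text
clock: 6.85
tcp_pos: [0.44, 0.3861, 0.0897]
orientation: [-0.295, 3.127, 0.001]
contact_force: [-2.2, -0.8, 5.0]
grip_width: 0.0229
```

Request:
{"op": "send_rows", "data": {
  "moves": [0, 0, 0, 0, 0, 0, 0, 0, 0, 0, 0, 0, 0, 0, 0, 0, 0, 0, 0, 0],
  "hand": 0
}}

```text
clock: 7.48
tcp_pos: [0.4399, 0.3856, 0.0887]
orientation: [0.294, -3.128, 0.0]
contact_force: [-0.1, -0.3, -0.1]
grip_width: 0.0853
```

Request:
{"op": "send_rows", "data": {
  "moves": [0, 0, -20, 0, 0, 0, -60, 0, 0, 0, -110, 0, 0, 0, -110, 0]
}}

```text
clock: 7.98
tcp_pos: [0.442, 0.3875, 0.2031]
orientation: [-0.293, 3.122, 0.009]
contact_force: [-0.5, -0.2, -0.8]
grip_width: 0.0852
```

```bash
python3 - <<'E'
from h import *
p=rk(-30,-30) if 0 else rk(-.030,-.030); print(p)
want(*p,.2,9.2)
s=grab('side','s4')
cv2.imwrite('pics/s4c.png',cv2.resize(cv2.cvtColor(s['img'],4)[200:400,230:440],None,fx=3,fy=3,interpolation=2))
E
```

```text
[0.52091052 0.05418235]
tcp [0.442  0.3875 0.2031] yawY 100.7 tilt 0.47 | shift [ -15.4 -342.2    1.5] turn -88.5 | j1,j7 [-0.89  0.96] w 0.0852 F [-0.5 -0.2 -0.8] t 8.0
```

View pics/s4c.png

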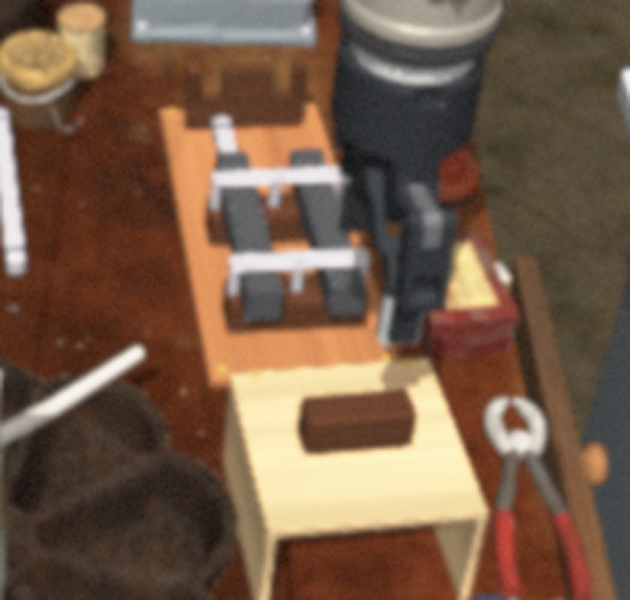

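```bash
python3 - <<'E'
from h import *
s=dict(np.load('pics/s4.npz'))
c=(np.array([[218,120],[230,148]])+.5)/3-.5+[230,200]
P=onz(s,c,.06)[:,:2]
for p in P: print(p.round(4), 'rack', ((p-RO)@RX).round(4), ((p-RO)@RY).round(4))
# rest notches: pixels (208,75),(292,75) top of notch floor?
cv2.imwrite('pics/s4d.png',cv2.resize(cv2.cvtColor(s['img'],4)[210:260,280:350],None,fx=10,fy=10,interpolation=2))
E
```

```text
[0.5287 0.0365] rack -0.0487 -0.0348
[0.5184 0.0729] rack -0.0112 -0.0306
```

View pics/s4d.png

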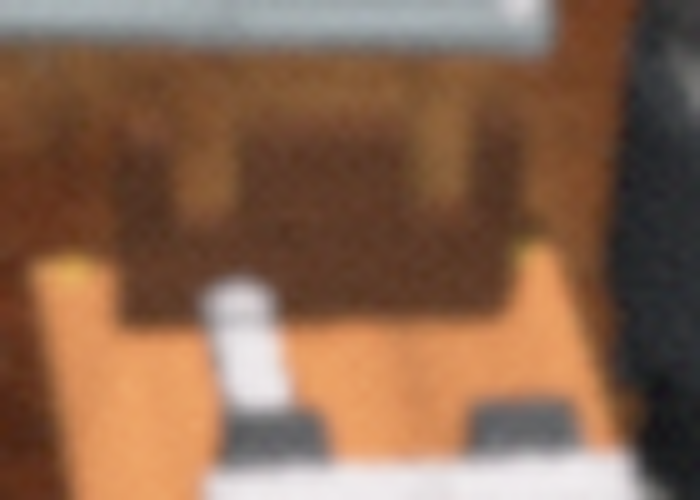

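Request:
{"op": "send_rows", "data": {
  "moves": [-2, -45, 0, 10, -5, -90, 0, 20, -7, -135, 0, 30, -9, -180, 0, 40, -11, -225, 0, 50, -13, -265, 0, 60, -14, -305, 0, 70, -15, -342, 0, 80],
  "hand": 0.4
}}

```text
clock: 9.02
tcp_pos: [0.5177, 0.0508, 0.1975]
orientation: [-1.792, -2.579, 0.003]
contact_force: [-0.9, -0.4, 0.0]
grip_width: 0.0513
```

```bash
python3 - <<'E'
from h import *
p=rk(-.028,-.030); print(p)
want(*p,.034,9.2)
E
```

```text
[0.52059076 0.05615662]
tcp [0.5177 0.0508 0.1975] yawY 20.4 tilt 0.13 | shift [  4.    5.  163.5] turn 11.2 | j1,j7 [-0.62  0.3 ] w 0.0513 F [-0.9 -0.4  0. ] t 9.0
```

```bash
python3 - <<'E'
from h import *
s=dict(np.load('pics/s4.npz'))
f=lambda c:(np.array(c,float)+.5)/10-.5+[280,210]
for name,c,z in [('floor',[[205,215],[442,207]],.046),('top L/R edges',[[115,140],[522,118]],.075),('notch edges mid',[[172,185],[240,180],[412,170],[472,165]],.058)]:
    P=onz(s,f(c),z)[:,:2]
    for p in P: print(name,p.round(4),'rack',((p-RO)@RX).round(4),((p-RO)@RY).round(4))
E
```

```text
floor [ 0.5346 -0.0182] rack -0.1037 -0.032
floor [ 0.4736 -0.0275] rack -0.103 0.0298
top L/R edges [ 0.5587 -0.0084] rack -0.0978 -0.0573
top L/R edges [ 0.4555 -0.0279] rack -0.1006 0.0477
notch edges mid [ 0.5436 -0.0139] rack -0.1009 -0.0415
notch edges mid [ 0.5263 -0.0177] rack -0.1019 -0.0238
notch edges mid [ 0.4823 -0.0263] rack -0.1033 0.021
notch edges mid [ 0.4668 -0.03  ] rack -0.1044 0.0369
```

Request:
{"op": "send_rows", "data": {
  "moves": [4, 5, 30, 10, 4, 5, 60, 11, 4, 5, 90, 11, 4, 5, 120, 11, 4, 5, 140, 11, 4, 5, 155, 11, 4, 5, 161, 11, 4, 5, 161, 11]
}}

```text
clock: 10.02
tcp_pos: [0.5215, 0.0578, 0.0376]
orientation: [-2.025, -2.402, 0.001]
contact_force: [-0.2, 0.5, -0.8]
grip_width: 0.051
```

```bash
python3 - <<'E'
from h import *
p=rk(-.028,-.030); print(p)
want(*p,.036,9.2)
E
```

```text
[0.52059076 0.05615662]
tcp [0.5215 0.0578 0.0376] yawY 9.7 tilt 0.03 | shift [-1.5 -1.2  1.6] turn 0.5 | j1,j7 [-0.54  0.27] w 0.0510 F [-0.2  0.5 -0.8] t 10.0
```

Request:
{"op": "send_rows", "data": {
  "moves": [0, 0, 1, 0, 0, 0, 1, 0, 0, 0, 1, 0, 0, 0, 1, 0, 0, 0, 1, 0],
  "hand": 1,
  "newtons": 60
}}

```text
clock: 10.65
tcp_pos: [0.5222, 0.0581, 0.0373]
orientation: [2.024, 2.402, 0.002]
contact_force: [-1.2, 0.0, 6.0]
grip_width: 0.0128
```

```bash
python3 - <<'E'
from h import *
p=rk(-.083,-.031); print(p)
want(*p,.0375,9.2)
E
```

```text
[0.53037136 0.00202401]
tcp [0.5222 0.0581 0.0373] yawY 9.8 tilt 0.06 | shift [-56.7  -1.4  -0.3] turn 0.6 | j1,j7 [-0.53  0.28] w 0.0128 F [-1.2  0.   6. ] t 10.7
```

Request:
{"op": "send_rows", "data": {
  "moves": [-2, 0, -1, 0, -8, 0, -1.5, 0, -16, 0, -1.5, 0, -24, -0.5, -1.5, 0, -32, -0.5, -1.5, 0, -40, -1, -1.5, 0, -48, -1, -1.5, 0, -54, -1, -1.5, 0]
}}

```text
clock: 11.65
tcp_pos: [0.5299, 0.0039, 0.0382]
orientation: [2.025, 2.402, -0.0]
contact_force: [0.5, 0.4, -1.2]
grip_width: 0.0125
```

```bash
cat >> h.py <<'E'
def c4(d,x0,y0,x1,y1,f,k):
    im=cv2.cvtColor(d['img'],cv2.COLOR_RGB2BGR)[y0:y1,x0:x1]
    cv2.imwrite('pics/'+f+'.png',cv2.resize(im,None,fx=k,fy=k,interpolation=cv2.INTER_CUBIC))
def inr(p): p=np.array(p)[:2]; return ((p-RO)@RX).round(4),((p-RO)@RY).round(4)
def inh(p): p=np.array(p)[:2]; return ((p-HO)@HX).round(4),((p-HO)@HY).round(4)
E
python3 - <<'E'
from h import *
p=rk(-.083,-.031); print(p, inr(r.get_obs()['tcp_pos']))
want(*p,.0375,9.2)
s=grab('side','s5'); c4(s,260,180,380,280,'s5c',6)
d=grab('top','t5'); c4(d,190,180,320,280,'t5c',6)
E
```

```text
[0.53037136 0.00202401] (np.float64(-0.0811), np.float64(-0.0309))
tcp [0.5299 0.0039 0.0382] yawY 9.7 tilt 0.01 | shift [-1.9  0.1  0.7] turn 0.5 | j1,j7 [-0.43  0.37] w 0.0125 F [ 0.5  0.4 -1.2] t 11.7
```

View pics/s5c.png

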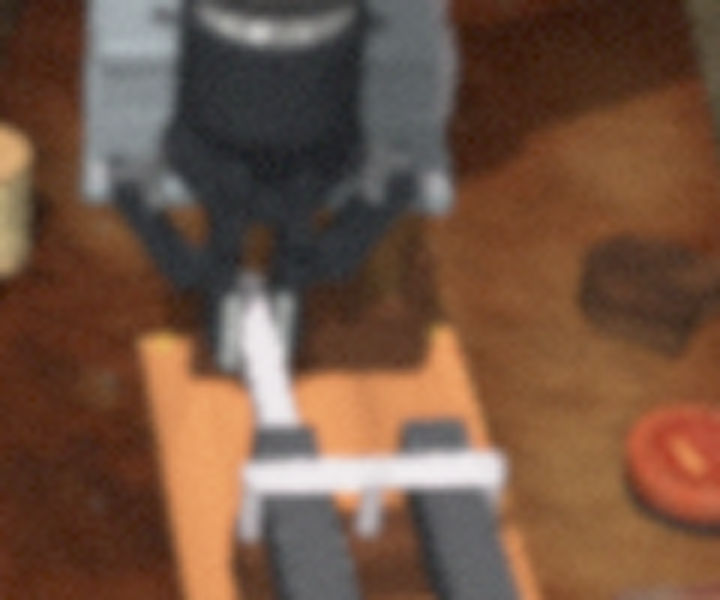

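View pics/t5c.png

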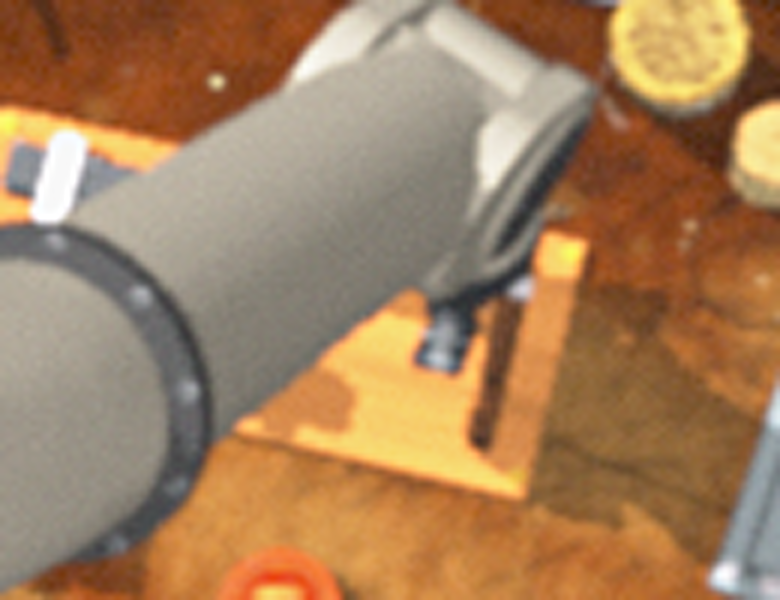

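Request:
{"op": "send_rows", "data": {
  "moves": [0, 0, 1, 0, 0, 0, 1, 0, 0, 0, 1, 0, 0, 0, 1, 0],
  "hand": 0.55
}}

```text
clock: 12.25
tcp_pos: [0.5299, 0.0048, 0.0373]
orientation: [2.024, 2.403, 0.0]
contact_force: [-0.0, 0.0, -0.9]
grip_width: 0.0383
```

Request:
{"op": "send_rows", "data": {
  "moves": [20, 0.5, 0, 0, 45, 1, 0, 0, 62, 1, 0, 0, 62, 1, 0, 0, 62, 1, 0, 0]
}}

```text
clock: 12.88
tcp_pos: [0.5205, 0.0649, 0.0373]
orientation: [2.025, 2.401, -0.001]
contact_force: [-0.4, -0.4, -0.1]
grip_width: 0.0384
```

```bash
python3 - <<'E'
from h import *
print(inr(r.get_obs()['tcp_pos']))
want(*rk(-.02,-.031),.036,9.2)
s=grab('side','s6'); c4(s,260,180,380,280,'s6c',6)
E
```

```text
(np.float64(-0.0193), np.float64(-0.0313))
tcp [0.5205 0.0649 0.0373] yawY 9.7 tilt 0.04 | shift [-0.7 -0.3  1.3] turn 0.5 | j1,j7 [-0.55  0.26] w 0.0384 F [-0.4 -0.4 -0.1] t 12.9
```

View pics/s6c.png

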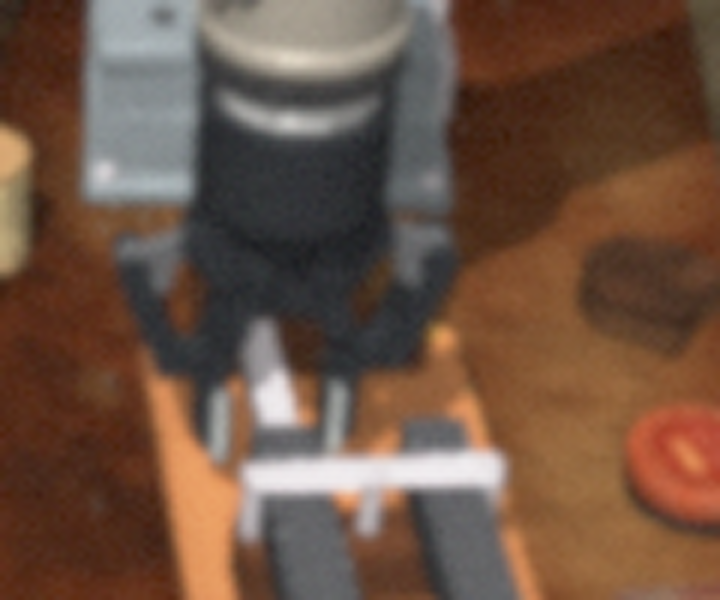

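Request:
{"op": "send_rows", "data": {
  "moves": [0, 0, 0, 0, 0, 0, 0, 0, 0, 0, 0, 0, 0, 0, 0, 0],
  "hand": 1
}}

```text
clock: 13.42
tcp_pos: [0.5206, 0.0651, 0.0375]
orientation: [2.025, 2.401, -0.0]
contact_force: [0.5, -3.8, 4.1]
grip_width: 0.0127
```

Request:
{"op": "send_rows", "data": {
  "moves": [-3, 0, -1, 0, -11, 0, -1.5, 0, -20, 0, -1.5, 0, -29, -0.5, -1.5, 0, -38, -0.5, -1.5, 0, -47, -1, -1.5, 0, -56, -1, -1.5, 0, -63, -1, -1.5, 0]
}}

```text
clock: 14.42
tcp_pos: [0.5301, 0.0029, 0.0388]
orientation: [2.025, 2.402, -0.0]
contact_force: [0.7, -0.1, -3.1]
grip_width: 0.0127
```

Request:
{"op": "send_rows", "data": {
  "moves": [0, 0, 1, 0, 0, 0, 1, 0, 0, 0, 1, 0, 0, 0, 1, 0],
  "hand": 0.55
}}

```text
clock: 14.92
tcp_pos: [0.5301, 0.004, 0.0378]
orientation: [-2.024, -2.403, -0.0]
contact_force: [0.6, 0.3, 0.2]
grip_width: 0.0385
```

Request:
{"op": "send_rows", "data": {
  "moves": [20, 0.5, 0, 0, 45, 1, 0, 0, 60, 1, 0, 0, 60, 1, 0, 0, 60, 1, 0, 0]
}}

```text
clock: 15.55
tcp_pos: [0.521, 0.0619, 0.0378]
orientation: [2.025, 2.401, -0.0]
contact_force: [1.1, -0.8, -0.0]
grip_width: 0.0382
```

```bash
python3 - <<'E'
from h import *
print(inr(r.get_obs()['tcp_pos']))
want(*rk(-.02,-.031),.036,9.2)
s=grab('side','s7'); c4(s,260,160,380,280,'s7c',5)
d=grab('top','t7'); c4(d,190,180,320,280,'t7c',6)
E
```

```text
(np.float64(-0.0223), np.float64(-0.0313))
tcp [0.521  0.0619 0.0378] yawY 9.7 tilt 0.04 | shift [ 2.3 -0.3  1.8] turn 0.5 | j1,j7 [-0.54  0.27] w 0.0382 F [ 1.1 -0.8 -0. ] t 15.6
```

View pics/s7c.png

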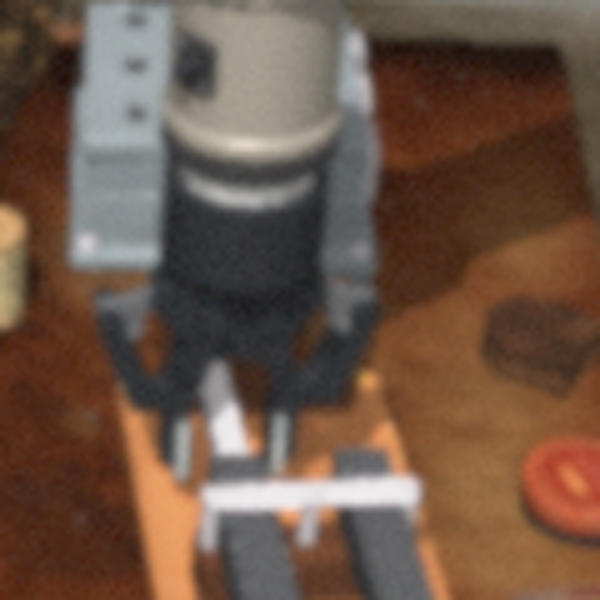

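View pics/t7c.png

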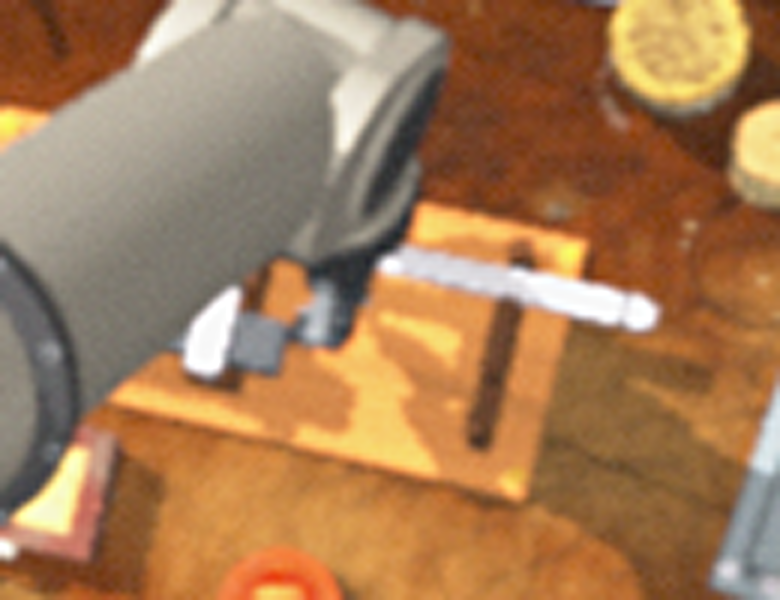

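```bash
python3 - <<'E'
from h import *
d=dict(np.load('pics/t7.npz'))
for c in [(659,312),(400,262)]:
    p=onz(d,(np.array(c)+.5)/6-.5+[190,180],.055)[0]; print(p.round(4),inr(p))
E
```

```text
[ 0.5486 -0.094   0.055 ] (np.float64(-0.1807), np.float64(-0.0336))
[0.5222 0.0373 0.055 ] (np.float64(-0.0468), np.float64(-0.0285))
```

Request:
{"op": "send_rows", "data": {
  "moves": [0, 0, 1, 0, 0, 0, 1, 0, 0, 0, 1, 0, 0, 0, 1, 0],
  "hand": 1,
  "newtons": 100
}}

```text
clock: 16.15
tcp_pos: [0.5209, 0.0623, 0.0369]
orientation: [2.025, 2.401, -0.0]
contact_force: [-1.3, -3.3, 4.7]
grip_width: 0.0117
```

Request:
{"op": "send_rows", "data": {
  "moves": [-3, 0, -1, 0, -10, 0, -1.5, 0, -18, 0, -1.5, 0, -26, -0.5, -1.5, 0, -34, -0.5, -1.5, 0, -42, -1, -1.5, 0, -47, -1, -1.5, 0, -47, -1, -1.5, 0]
}}

```text
clock: 17.15
tcp_pos: [0.5279, 0.0159, 0.0383]
orientation: [2.026, 2.401, -0.0]
contact_force: [0.1, 1.4, -2.5]
grip_width: 0.0118
```

```bash
python3 - <<'E'
from h import *
print(inr(r.get_obs()['tcp_pos']))
want(*rk(-.02,-.031),.036,9.2)
s=grab('side','s8'); c4(s,260,160,380,280,'s8c',5)
d=grab('top','t8'); c4(d,190,180,320,280,'t8c',6)
E
```

```text
(np.float64(-0.0689), np.float64(-0.0308))
tcp [0.5279 0.0159 0.0383] yawY 9.7 tilt 0.01 | shift [48.9  0.7  2.3] turn 0.5 | j1,j7 [-0.45  0.35] w 0.0118 F [ 0.1  1.4 -2.5] t 17.1
```

View pics/s8c.png

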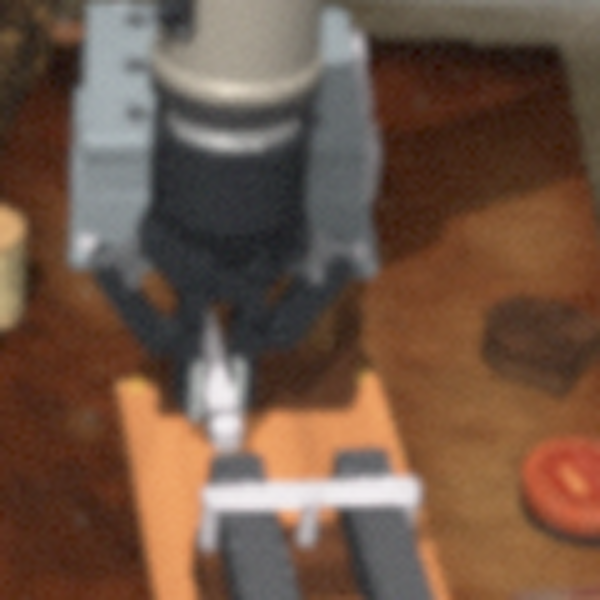

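View pics/t8c.png

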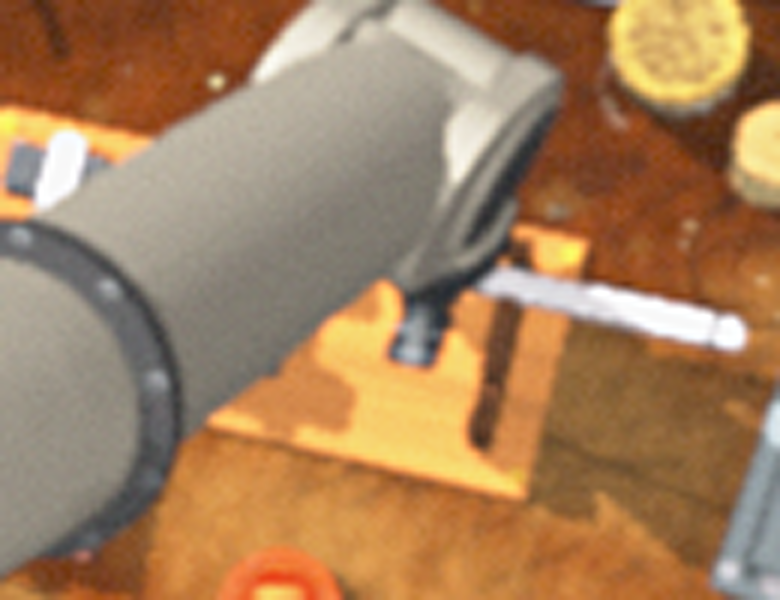

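```bash
python3 - <<'E'
from h import *
s=dict(np.load('pics/s8.npz'));d=dict(np.load('pics/t8.npz'))
p=onz(s,(np.array((229,447))+.5)/5-.5+[260,160],.048)[0]; print('rear end',inr(p))
p=onz(d,(np.array((746,332))+.5)/6-.5+[190,180],.055)[0]; print('tip',inr(p))
E
```

```text
rear end (np.float64(-0.0264), np.float64(-0.0298))
tip (np.float64(-0.2258), np.float64(-0.0337))
```

Request:
{"op": "send_rows", "data": {
  "moves": [0, 0, -8, 0, 0, 0, -25, 0, 0, 0, -50, 0, 0, 0, -75, 0, 0, 0, -95, 0, 0, 0, -100, 0]
}}

```text
clock: 18.0
tcp_pos: [0.5289, 0.0166, 0.1404]
orientation: [2.023, 2.401, 0.005]
contact_force: [-0.2, 0.0, -2.6]
grip_width: 0.0119
```

```bash
python3 - <<'E'
from h import *
want(*hs(-.070,-.055),.138,-87.3); print(hs(-.07,-.055))
s=grab('side','s9'); c4(s,230,130,430,300,'s9c',4)
E
```

```text
tcp [0.5289 0.0166 0.1404] yawY 9.8 tilt 0.21 | shift [-309.4 -201.9    1.6] turn -82.9 | j1,j7 [-0.54  0.26] w 0.0119 F [-0.2  0.  -2.6] t 18.0
[ 0.38236856 -0.32253639]
```

View pics/s9c.png

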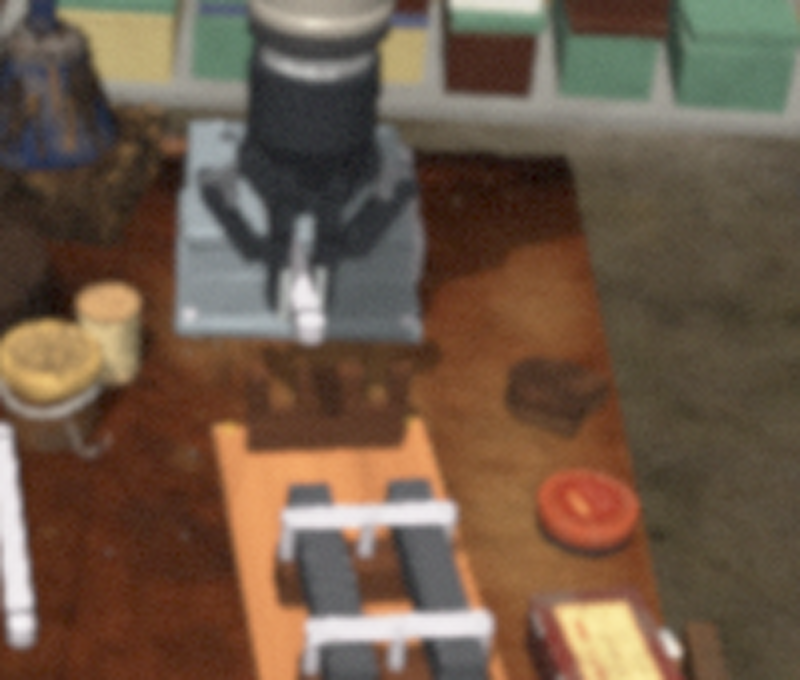

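Request:
{"op": "send_rows", "data": {
  "moves": [-20, -13, 0, 8, -52, -34, 0, 17, -86, -56, 0, 27, -120, -78, 0, 37, -155, -101, 0, 47, -190, -124, 0, 57, -225, -147, 0, 67, -255, -168, 0, 77]
}}

```text
clock: 19.05
tcp_pos: [0.4044, -0.2645, 0.138]
orientation: [-3.082, -0.61, 0.001]
contact_force: [0.5, -0.0, -3.1]
grip_width: 0.0119
```

```bash
python3 - <<'E'
from h import *
want(*hs(-.070,-.055),.138,-87.3)
E
```

```text
tcp [ 0.4044 -0.2645  0.138 ] yawY -67.6 tilt 0.02 | shift [-42.5  45.3   0. ] turn 19.7 | j1,j7 [-0.26 -0.28] w 0.0119 F [ 0.5 -0.  -3.1] t 19.1
```

Request:
{"op": "send_rows", "data": {
  "moves": [-20, 22, 0, 10, -42, 45, 0, 20, -42, 45, 0, 20, -42, 45, 0, 20]
}}

```text
clock: 19.55
tcp_pos: [0.3841, -0.3204, 0.1378]
orientation: [-3.14, -0.078, 0.001]
contact_force: [0.6, 0.2, -2.2]
grip_width: 0.012
```

```bash
python3 - <<'E'
from h import *
want(*hs(-.070,-.055),.036,-87.3); print(inh(r.get_obs()['tcp_pos']))
s=grab('side','s10'); c4(s,250,130,410,250,'s10c',5)
d=grab('top','t10'); c4(d,240,180,400,320,'t10c',5)
E
```

```text
tcp [ 0.3841 -0.3204  0.1378] yawY -87.1 tilt 0.06 | shift [ -1.7   2.2 101.8] turn 0.2 | j1,j7 [-0.17 -0.43] w 0.0120 F [ 0.6  0.2 -2.2] t 19.6
(np.float64(-0.0682), np.float64(-0.0529))
```

View pics/s10c.png

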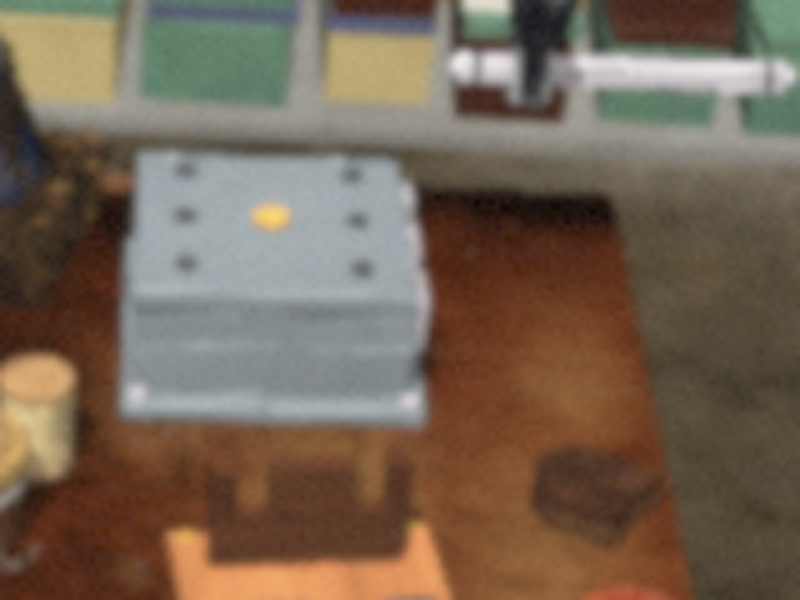

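View pics/t10c.png

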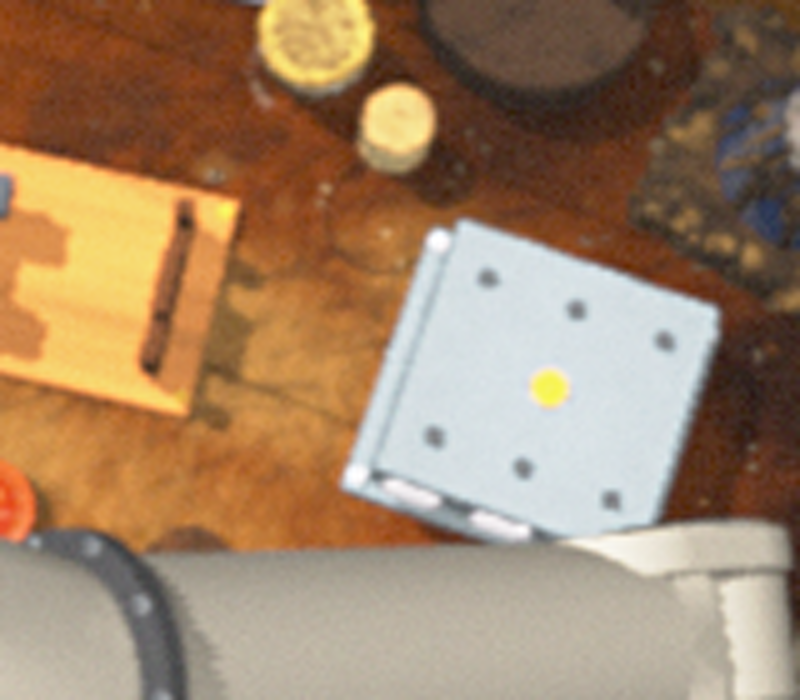

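```bash
python3 - <<'E'
from h import *
s=dict(np.load('pics/s10.npz'))
o=r.get_obs(); p=o['tcp_pos'].copy(); p[2]+=.0187
ux=np.array([np.cos(np.radians(2.9)),np.sin(np.radians(2.9)),0])
P=[p+.043*ux,p-.157*ux]
q=proj(s,P); print(((q-[250,130]+.5)*5-.5).round(1))
E
```

```text
[[455.4  63.6]
 [797.7  72. ]]
```

Request:
{"op": "send_rows", "data": {
  "moves": [-1, 2, 30, 0, -1, 2, 60, 0, -1, 2, 85, 0, -1, 2, 97, 0, -1, 2, 99, 0, -1, 2, 99, 0]
}}

```text
clock: 20.4
tcp_pos: [0.3837, -0.3233, 0.0399]
orientation: [3.14, 0.076, 0.001]
contact_force: [-0.8, 0.3, -1.6]
grip_width: 0.0121
```

```bash
python3 - <<'E'
from h import *
want(*hs(-.025,-.055),.0385,-87.3); print(inh(r.get_obs()['tcp_pos']))
s=grab('side','s11'); c4(s,250,130,410,250,'s11c',5)
E
```

```text
tcp [ 0.3837 -0.3233  0.0399] yawY -87.2 tilt 0.06 | shift [43.7 -0.8  1.4] turn 0.1 | j1,j7 [-0.01 -0.27] w 0.0121 F [-0.8  0.3 -1.6] t 20.4
(np.float64(-0.0687), np.float64(-0.0559))
```

View pics/s11c.png

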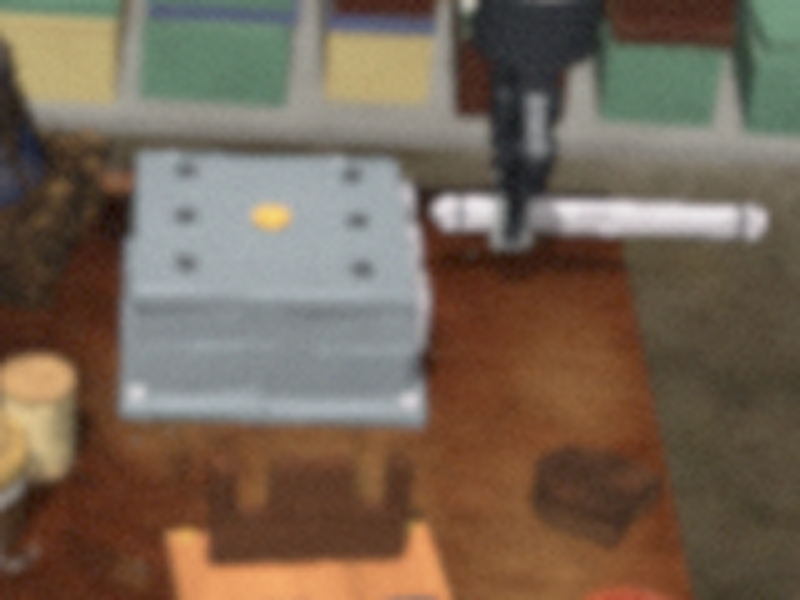

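Request:
{"op": "send_rows", "data": {
  "moves": [6, -0.5, 1, 0, 12, -0.5, 1, 0, 18, -0.5, 1, 0, 24, -0.5, 1, 0, 29, -0.5, 1, 0, 34, -0.5, 1, 0, 39, -0.5, 1, 0, 43, -0.5, 1, 0]
}}

```text
clock: 21.45
tcp_pos: [0.4264, -0.3204, 0.0382]
orientation: [-3.14, -0.076, 0.0]
contact_force: [-0.1, 1.6, -2.5]
grip_width: 0.0119
```

```bash
python3 - <<'E'
from h import *
want(*hs(-.025,-.055),.0385,-87.3); print(inh(r.get_obs()['tcp_pos']))
s=grab('side','s12'); c4(s,250,130,410,250,'s12c',5)
E
```

```text
tcp [ 0.4264 -0.3204  0.0382] yawY -87.2 tilt 0.02 | shift [ 0.9  0.1 -0.3] turn 0.1 | j1,j7 [-0.04 -0.33] w 0.0119 F [-0.1  1.6 -2.5] t 21.4
(np.float64(-0.0259), np.float64(-0.0549))
```

View pics/s12c.png

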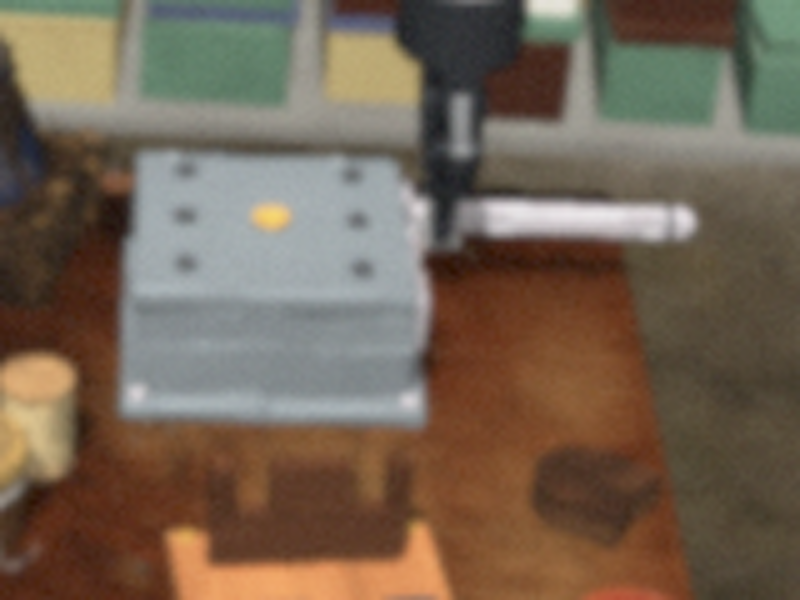

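Request:
{"op": "send_rows", "data": {
  "moves": [-6, 0, 0, 0, -14, 0, 0, 0, -24, 0, 0, 0, -36, 0, 0, 0, -48, 0, 0, 0, -48, 0, 0, 0]
}}

```text
clock: 22.25
tcp_pos: [0.3767, -0.3231, 0.0383]
orientation: [-3.14, -0.072, 0.001]
contact_force: [0.8, -0.9, -1.6]
grip_width: 0.0122
```

Request:
{"op": "send_rows", "data": {
  "moves": [0, 0, -20, 0, 0, 0, -50, 0, 0, 0, -85, 0, 0, 0, -100, 0, 0, 0, -100, 0]
}}

```text
clock: 22.88
tcp_pos: [0.379, -0.3229, 0.1386]
orientation: [3.14, 0.077, 0.003]
contact_force: [0.2, 0.8, -2.1]
grip_width: 0.0118
```

```bash
python3 - <<'E'
from h import *
want(.557,-.113,.14,-87.3); 
E
```

```text
tcp [ 0.379  -0.3229  0.1386] yawY -87.2 tilt 0.11 | shift [ 188.  -201.    -1.1] turn 0.1 | j1,j7 [-0.17 -0.42] w 0.0118 F [ 0.2  0.8 -2.1] t 22.9
```

Request:
{"op": "send_rows", "data": {
  "moves": [20, -20, 0, 0, 50, -54, 0, 0, 85, -91, 0, 0, 120, -128, 0, 0, 150, -162, 0, 0, 175, -187, 0, 0, 188, -201, 0, 0, 188, -201, 0, 0]
}}

```text
clock: 23.88
tcp_pos: [0.5563, -0.1124, 0.1372]
orientation: [3.14, 0.079, -0.002]
contact_force: [-1.3, 0.4, -2.2]
grip_width: 0.0123
```

```bash
python3 - <<'E'
from h import *
want(.557,-.113,.005,-87.3); 
s=grab('side','s13'); c4(s,230,130,410,250,'s13c',4.4)
E
```

```text
tcp [ 0.5563 -0.1124  0.1372] yawY -87.1 tilt 0.09 | shift [  0.9   0.6 132.2] turn 0.2 | j1,j7 [-0.59 -0.88] w 0.0123 F [-1.3  0.4 -2.2] t 23.9
```

View pics/s13c.png

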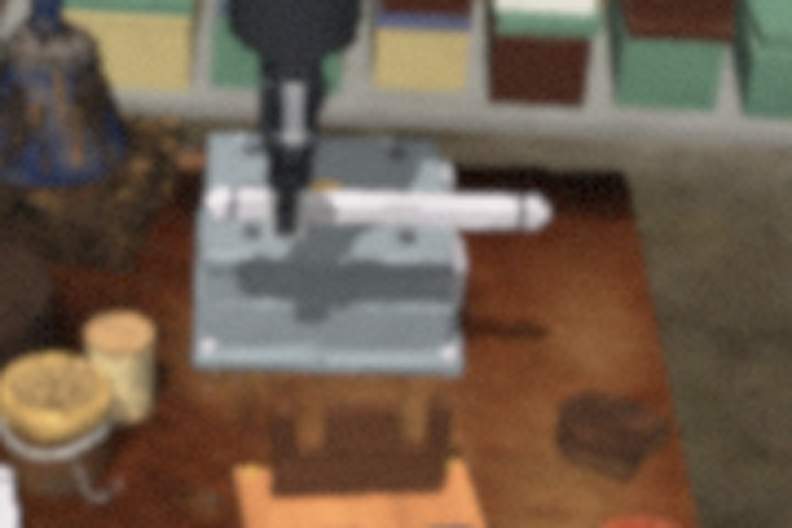

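Request:
{"op": "send_rows", "data": {
  "moves": [1, 0, 30, 0, 1, 0, 65, 0, 1, 0, 95, 0, 1, 0, 115, 0, 1, 0, 125, 0, 1, 0, 129, 0, 1, 0, 131, 0, 1, 0, 131, 0]
}}

```text
clock: 24.92
tcp_pos: [0.5578, -0.113, 0.0078]
orientation: [3.141, 0.076, 0.001]
contact_force: [1.3, 0.1, -2.1]
grip_width: 0.012
```

Request:
{"op": "send_rows", "data": {
  "moves": [0, 0, 1, 0, 0, 0, 2, 0, 0, 0, 2, 0]
}}

```text
clock: 25.3
tcp_pos: [0.5573, -0.113, 0.0053]
orientation: [-3.141, -0.076, -0.0]
contact_force: [-0.2, 0.1, -1.8]
grip_width: 0.0119
```

```bash
python3 - <<'E'
from h import *
want(.557,-.113,.005,-87.3); 
s=grab('side','s14'); c4(s,230,130,410,250,'s14c',4.4)
E
```

```text
tcp [ 0.5573 -0.113   0.0053] yawY -87.2 tilt 0.00 | shift [-0.3 -0.   0.3] turn 0.1 | j1,j7 [-0.44 -0.73] w 0.0119 F [-0.2  0.1 -1.8] t 25.3
```

View pics/s14c.png

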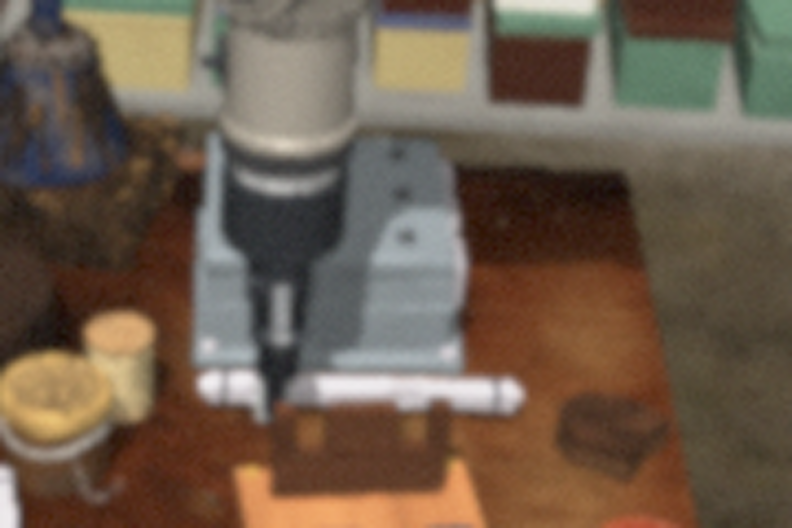

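Request:
{"op": "send_rows", "data": {
  "moves": [0, 0, 1, 0, 0, 0, 1, 0, 0, 0, 1, 0, 0, 0, 1, 0],
  "hand": 0.55
}}

```text
clock: 25.85
tcp_pos: [0.5574, -0.1131, 0.0043]
orientation: [3.141, 0.075, 0.0]
contact_force: [0.3, -0.3, 0.5]
grip_width: 0.0386
```

```bash
python3 - <<'E'
from h import *
want(.557,-.113,.005,-87.3); 
s=grab('side','s15'); c4(s,230,130,410,250,'s15c',4.4)
E
```

```text
tcp [ 0.5574 -0.1131  0.0043] yawY -87.2 tilt 0.01 | shift [-0.4 -0.1 -0.7] turn 0.1 | j1,j7 [-0.44 -0.73] w 0.0386 F [ 0.3 -0.3  0.5] t 25.9
```

View pics/s15c.png

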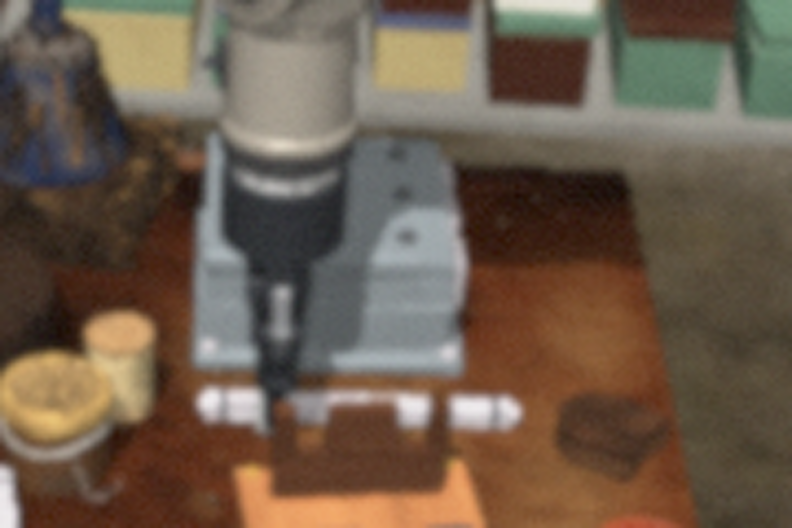

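```bash
python3 - <<'E'
from h import *
s=dict(np.load('pics/s15.npz'))
print(onz(s,(np.array([(201,405),(521,412)])+.5)/4.4-.5+[230,130],.007))
E
```

```text
[[ 0.60303469 -0.10945587  0.007     ]
 [ 0.40158931 -0.1209391   0.007     ]]
```

Request:
{"op": "send_rows", "data": {
  "moves": [-15, 0, 0, 0, -35, 0, 0, 0, -50, 0, 0, 0, -50, 0, 0, 0, -50, 0, 0, 0]
}}

```text
clock: 26.52
tcp_pos: [0.5081, -0.1153, 0.0044]
orientation: [-3.141, -0.076, -0.001]
contact_force: [0.7, -0.2, -0.4]
grip_width: 0.0385
```

Request:
{"op": "send_rows", "data": {
  "moves": [0, 0, 0, 0, 0, 0, 0, 0, 0, 0, 0, 0, 0, 0, 0, 0, 0, 0, 0, 0],
  "hand": 1,
  "newtons": 100
}}

```text
clock: 27.15
tcp_pos: [0.5081, -0.1155, 0.0046]
orientation: [-3.141, -0.076, -0.001]
contact_force: [-0.6, 1.3, 4.9]
grip_width: 0.0106
```

Request:
{"op": "send_rows", "data": {
  "moves": [0, 0, -15, 0, 0, 0, -50, 0, 0, 0, -95, 0, 0, 0, -135, 0, 0, 0, -135, 0]
}}

```text
clock: 27.78
tcp_pos: [0.5092, -0.1159, 0.1421]
orientation: [3.14, 0.075, 0.008]
contact_force: [0.5, -0.1, -2.9]
grip_width: 0.0106
```

```bash
python3 - <<'E'
from h import *
print(hs(-.11,-.055)); want(*hs(-.11,-.055),.14,-87.3); 
s=grab('side','s16'); c4(s,230,100,410,250,'s16c',4)
E
```

```text
[ 0.34241297 -0.32442065]
tcp [ 0.5092 -0.1159  0.1421] yawY -87.2 tilt 0.31 | shift [-176.6  200.2    1.3] turn 0.1 | j1,j7 [-0.64 -0.86] w 0.0106 F [ 0.5 -0.1 -2.9] t 27.8
```

View pics/s16c.png

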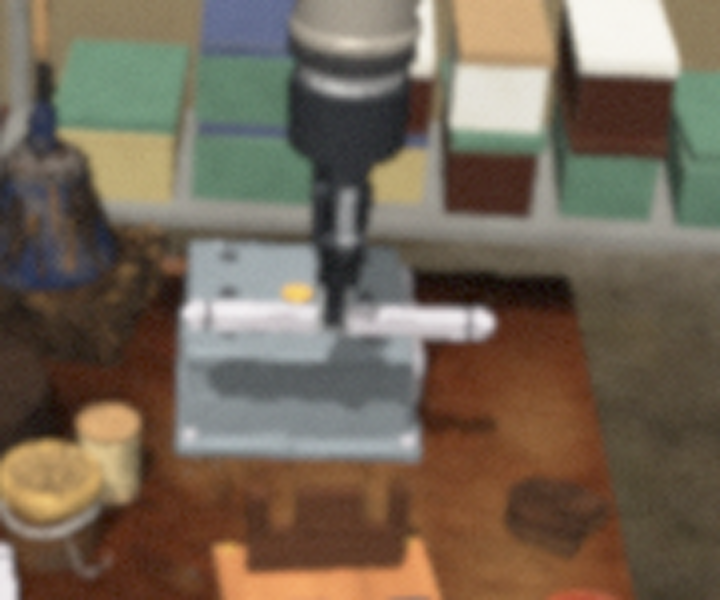

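Request:
{"op": "send_rows", "data": {
  "moves": [-18, 20, 0, 0, -45, 51, 0, 0, -78, 88, 0, 0, -110, 125, 0, 0, -140, 159, 0, 0, -163, 185, 0, 0, -177, 200, 0, 0, -177, 200, 0, 0]
}}

```text
clock: 28.82
tcp_pos: [0.3384, -0.3241, 0.1385]
orientation: [-3.14, -0.07, 0.003]
contact_force: [0.4, 0.6, -2.5]
grip_width: 0.0105
```

```bash
python3 - <<'E'
from h import *
want(*hs(-.112,-.055),.052,-87.3); 
E
```

```text
tcp [ 0.3384 -0.3241  0.1385] yawY -87.4 tilt 0.11 | shift [ 2.2  0.6 86.5] turn -0.1 | j1,j7 [-0.17 -0.38] w 0.0105 F [ 0.4  0.6 -2.5] t 28.8
```

Request:
{"op": "send_rows", "data": {
  "moves": [1, 0, 20, 0, 1, 0, 45, 0, 1, 0, 67, 0, 1, 0, 80, 0, 1, 0, 85, 0, 1, 0, 86, 0, 1, 0, 86, 0]
}}

```text
clock: 29.7
tcp_pos: [0.3416, -0.3239, 0.0537]
orientation: [3.14, 0.076, 0.001]
contact_force: [0.7, 0.7, -2.6]
grip_width: 0.0109
```

```bash
python3 - <<'E'
from h import *
want(*hs(-.025,-.055),.052,-87.3); print(inh(r.get_obs()['tcp_pos']))
s=grab('side','s17'); c4(s,250,130,430,250,'s17c',4.4)
E
```

```text
tcp [ 0.3416 -0.3239  0.0537] yawY -87.2 tilt 0.05 | shift [85.8  0.7  1.7] turn 0.1 | j1,j7 [ 0.   -0.23] w 0.0109 F [ 0.7  0.7 -2.6] t 29.7
(np.float64(-0.1108), np.float64(-0.0544))
```

View pics/s17c.png

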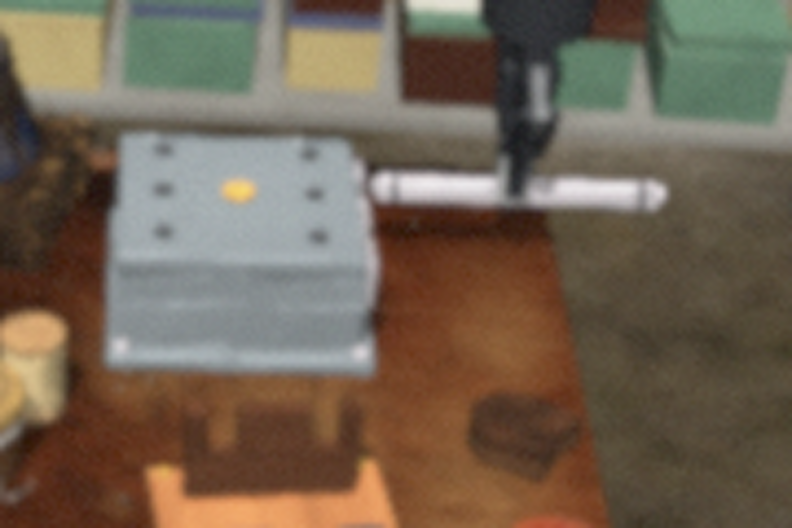

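Request:
{"op": "send_rows", "data": {
  "moves": [6, 0.5, 1, 0, 13, 0.5, 1.5, 0, 21, 0.5, 1.5, 0, 29, 0.5, 1.5, 0, 37, 0.5, 1.5, 0, 45, 0.5, 1.5, 0, 53, 0.5, 1.5, 0, 60, 0.5, 1.5, 0]
}}

```text
clock: 30.75
tcp_pos: [0.4017, -0.3213, 0.0517]
orientation: [3.141, 0.076, 0.0]
contact_force: [-1.1, 0.2, -2.2]
grip_width: 0.0107
```

```bash
python3 - <<'E'
from h import *
want(*hs(-.025,-.055),.052,-87.3); print(inh(r.get_obs()['tcp_pos']))
s=grab('side','s18'); c4(s,250,130,430,250,'s18c',4.4)
E
```

```text
tcp [ 0.4017 -0.3213  0.0517] yawY -87.2 tilt 0.00 | shift [25.6  0.4 -0.3] turn 0.1 | j1,j7 [-0.04 -0.31] w 0.0107 F [-1.1  0.2 -2.2] t 30.8
(np.float64(-0.0506), np.float64(-0.0546))
```

View pics/s18c.png

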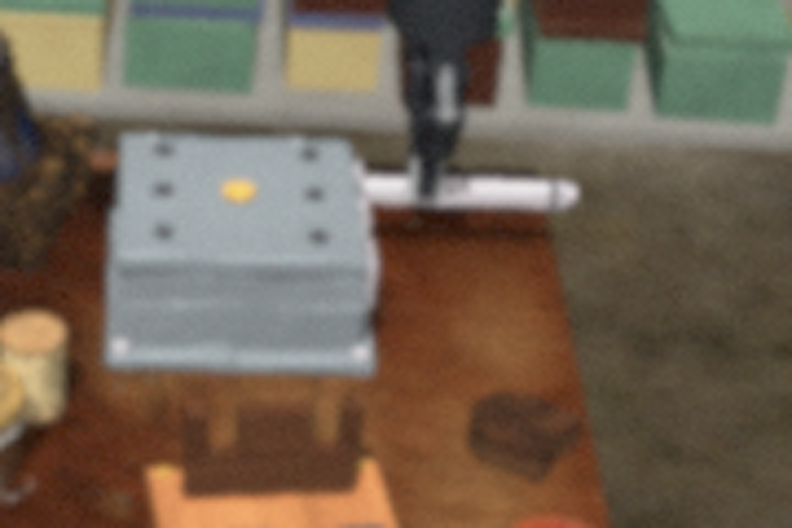

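Request:
{"op": "send_rows", "data": {
  "moves": [7, 0, 0, 0, 15, 0, 0, 0, 22, 0, 0.5, 0, 27, 0, 1, 0, 28, 0, 1.5, 0, 28, 0, 1.5, 0]
}}

```text
clock: 31.55
tcp_pos: [0.4289, -0.3199, 0.0502]
orientation: [-3.141, -0.075, 0.0]
contact_force: [-0.0, 0.7, -2.1]
grip_width: 0.0108
```

Request:
{"op": "send_rows", "data": {
  "moves": [0, 0, 0, 0, 0, 0, 0, 0, 0, 0, 0, 0, 0, 0, 0, 0],
  "hand": 0.55
}}

```text
clock: 32.05
tcp_pos: [0.4292, -0.32, 0.0504]
orientation: [3.141, 0.075, 0.0]
contact_force: [0.1, 0.2, 0.8]
grip_width: 0.0385
```

```bash
python3 - <<'E'
from h import *
want(*hs(-.085,-.055),.05,-87.3); print(inh(r.get_obs()['tcp_pos']))
s=grab('side','s19'); c4(s,250,130,430,250,'s19c',4.4)
E
```

```text
tcp [ 0.4292 -0.32    0.0504] yawY -87.2 tilt 0.01 | shift [-61.9   0.3   0.3] turn 0.1 | j1,j7 [-0.06 -0.35] w 0.0385 F [0.1 0.2 0.8] t 32.0
(np.float64(-0.0231), np.float64(-0.0547))
```

View pics/s19c.png

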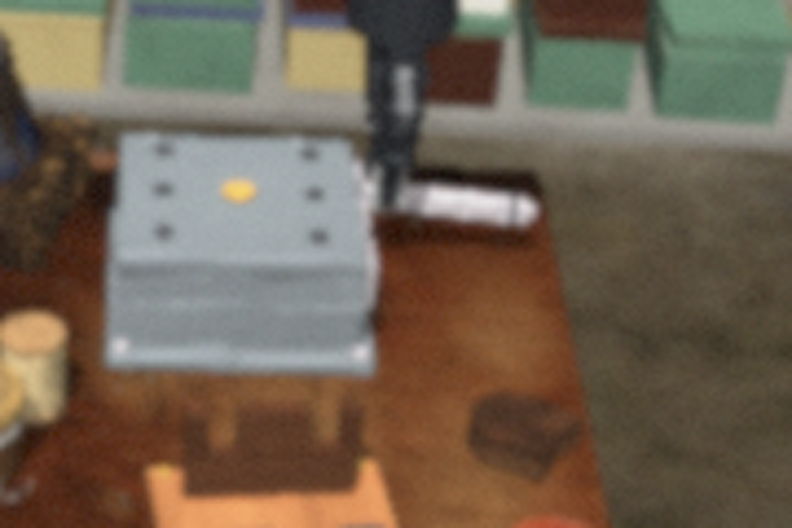

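Request:
{"op": "send_rows", "data": {
  "moves": [-15, 0, 3, 0, -35, 0, 8, 0, -57, 0, 14, 0, -57, 0, 14, 0, -57, 0, 14, 0]
}}

```text
clock: 32.72
tcp_pos: [0.3723, -0.3228, 0.0363]
orientation: [-3.141, -0.075, -0.001]
contact_force: [0.1, 0.5, 0.3]
grip_width: 0.0386
```

Request:
{"op": "send_rows", "data": {
  "moves": [0, 0, 0, 0, 0, 0, 0, 0, 0, 0, 0, 0, 0, 0, 0, 0, 0, 0, 0, 0],
  "hand": 1,
  "newtons": 80
}}

```text
clock: 33.35
tcp_pos: [0.3729, -0.3228, 0.0364]
orientation: [3.14, 0.076, 0.002]
contact_force: [1.7, 0.2, 1.7]
grip_width: 0.012
```

Request:
{"op": "send_rows", "data": {
  "moves": [0, 0, -2, 0, 0, 0, -4, 0, 0, 0, -6, 0, 0, 0, -6, 0]
}}

```text
clock: 33.85
tcp_pos: [0.371, -0.3221, 0.0418]
orientation: [-3.14, -0.075, 0.003]
contact_force: [-1.1, 0.1, -7.3]
grip_width: 0.0117
```

```bash
python3 - <<'E'
from h import *
want(*hs(-.025,-.055),.04,-87.3); print(inh(r.get_obs()['tcp_pos']))
s=grab('side','s20'); c4(s,250,130,430,250,'s20c',4.4)
E
```

```text
tcp [ 0.371  -0.3221  0.0418] yawY -87.2 tilt 0.14 | shift [56.4  1.   1.6] turn 0.1 | j1,j7 [-0.01 -0.26] w 0.0117 F [-1.1  0.1 -7.3] t 33.9
(np.float64(-0.0814), np.float64(-0.054))
```

View pics/s20c.png

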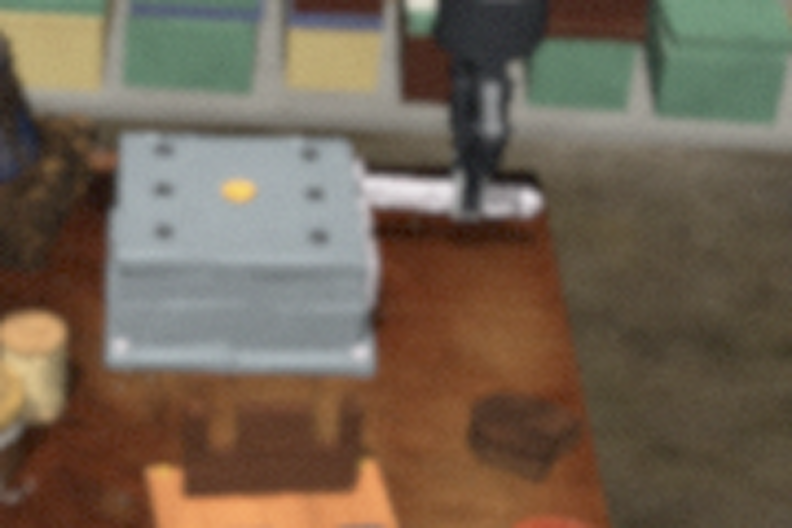

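Request:
{"op": "send_rows", "data": {
  "moves": [6, 0.5, 0, 0, 13, 1, 0, 0, 20, 1, 0, 0, 27, 1, 0, 0, 34, 1, 0, 0, 41, 1, 0, 0, 48, 1, 0, 0, 55, 1, 0, 0]
}}

```text
clock: 34.9
tcp_pos: [0.4216, -0.3207, 0.042]
orientation: [-3.137, -0.072, 0.013]
contact_force: [-27.0, 3.4, 14.9]
grip_width: 0.0116
```

Request:
{"op": "send_rows", "data": {
  "moves": [0, 0, 0, 0]
}}

```text
clock: 35.02
tcp_pos: [0.4219, -0.3207, 0.0421]
orientation: [-3.137, -0.072, 0.011]
contact_force: [-18.4, 4.5, 7.9]
grip_width: 0.0117
```

```bash
python3 - <<'E'
from h import *
want(*hs(-.085,-.055),.04,-87.3); print(inh(r.get_obs()['tcp_pos']))
s=grab('side','s21'); c4(s,250,130,430,250,'s21c',4.4)
E
```

```text
tcp [ 0.4219 -0.3207  0.0421] yawY -87.4 tilt 0.47 | shift [-54.6   0.1   2.5] turn -0.1 | j1,j7 [-0.05 -0.33] w 0.0117 F [-18.4   4.5   7.9] t 35.0
(np.float64(-0.0304), np.float64(-0.055))
```

View pics/s21c.png

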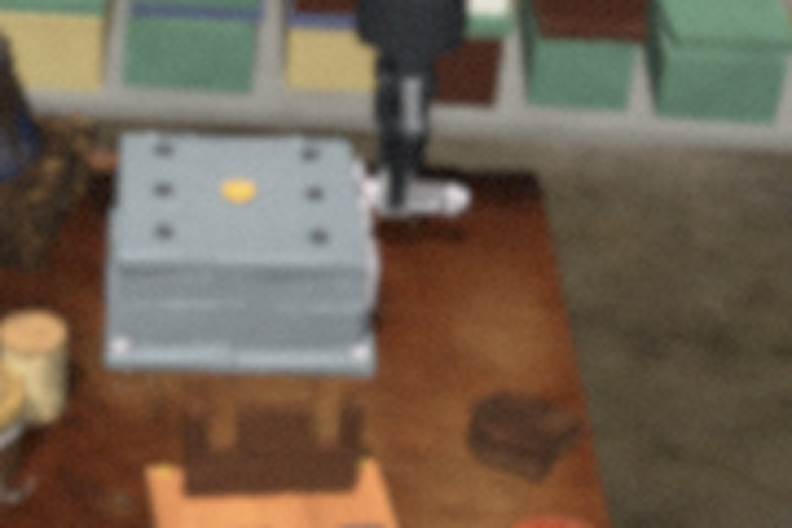

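Request:
{"op": "send_rows", "data": {
  "moves": [-3, 0, 0, 0, -3, 0, 0, 0, -3, 0, 0, 0, -3, 0, 0, 0],
  "hand": 0.55
}}

```text
clock: 35.58
tcp_pos: [0.4252, -0.3214, 0.0426]
orientation: [3.14, 0.076, 0.002]
contact_force: [0.2, 0.8, -0.1]
grip_width: 0.0381
```

```bash
python3 - <<'E'
from h import *
want(*hs(-.062,-.055),.036,-87.3); print(inh(r.get_obs()['tcp_pos']))
s=grab('side','s22'); c4(s,320,150,380,190,'s22c',12)
q=[proj(s,[*hs(x,-.055),.052])[0] for x in (-.07,-.08)]; print(((np.array(q)-[320,150]+.5)*12-.5).round(0))
E
```

```text
tcp [ 0.4252 -0.3214  0.0426] yawY -87.2 tilt 0.09 | shift [-34.9  -1.    6.5] turn 0.1 | j1,j7 [-0.05 -0.33] w 0.0381 F [ 0.2  0.8 -0.1] t 35.6
(np.float64(-0.0272), np.float64(-0.0559))
[[390. 287.]
 [430. 288.]]
```

View pics/s22c.png

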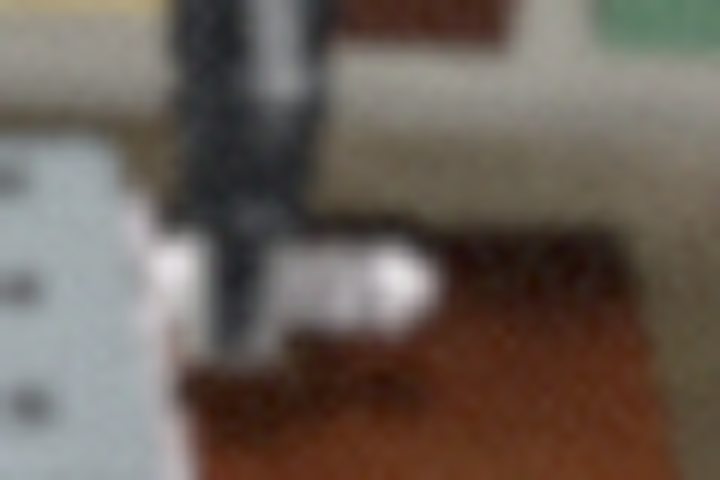

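Request:
{"op": "send_rows", "data": {
  "moves": [-15, -0.5, 2, 0, -34, -0.5, 4, 0, -38, -0.5, 4, 0, -38, -0.5, 4, 0, -38, -0.5, 4, 0]
}}

```text
clock: 36.25
tcp_pos: [0.3868, -0.3226, 0.0383]
orientation: [3.14, 0.076, 0.001]
contact_force: [0.5, 0.3, 0.1]
grip_width: 0.0381
```

Request:
{"op": "send_rows", "data": {
  "moves": [0, 0, 0, 0, 0, 0, 0, 0, 0, 0, 0, 0, 0, 0, 0, 0, 0, 0, 0, 0],
  "hand": 1,
  "newtons": 80
}}

```text
clock: 36.88
tcp_pos: [0.3866, -0.3225, 0.0383]
orientation: [3.141, 0.076, 0.001]
contact_force: [2.0, 1.1, 0.6]
grip_width: 0.0122
```

```bash
python3 - <<'E'
from h import *
want(*hs(-.035,-.055),.036,-87.3); print(inh(r.get_obs()['tcp_pos']))
E
```

```text
tcp [ 0.3866 -0.3225  0.0383] yawY -87.2 tilt 0.03 | shift [30.7 -0.1  2.4] turn 0.1 | j1,j7 [-0.01 -0.27] w 0.0122 F [2.  1.1 0.6] t 36.9
(np.float64(-0.0657), np.float64(-0.0551))
```

Request:
{"op": "send_rows", "data": {
  "moves": [4, 0, -1, 0, 9, 0, -1, 0, 14, 0, -1, 0, 19, 0, -1, 0, 24, 0, -1, 0, 28, 0, -1, 0, 31, 0, -1, 0, 33, 0, -1, 0]
}}

```text
clock: 37.88
tcp_pos: [0.4152, -0.3208, 0.0386]
orientation: [-3.139, -0.073, 0.009]
contact_force: [-12.7, -0.2, 2.0]
grip_width: 0.0124
```

```bash
python3 - <<'E'
from h import *
want(*hs(-.035,-.055),.036,-87.3); print(inh(r.get_obs()['tcp_pos']))
s=grab('side','s23'); c4(s,320,150,380,190,'s23c',12)
q=[proj(s,[*hs(x,-.055),.052])[0] for x in (-.05,-.06)]; print(((np.array(q)-[320,150]+.5)*12-.5).round(0))
E
```

```text
tcp [ 0.4152 -0.3208  0.0386] yawY -87.3 tilt 0.34 | shift [2.1 0.2 2.5] turn -0.0 | j1,j7 [-0.04 -0.32] w 0.0124 F [-12.7  -0.2   2. ] t 37.9
(np.float64(-0.0371), np.float64(-0.0548))
[[312. 285.]
 [351. 286.]]
```

View pics/s23c.png

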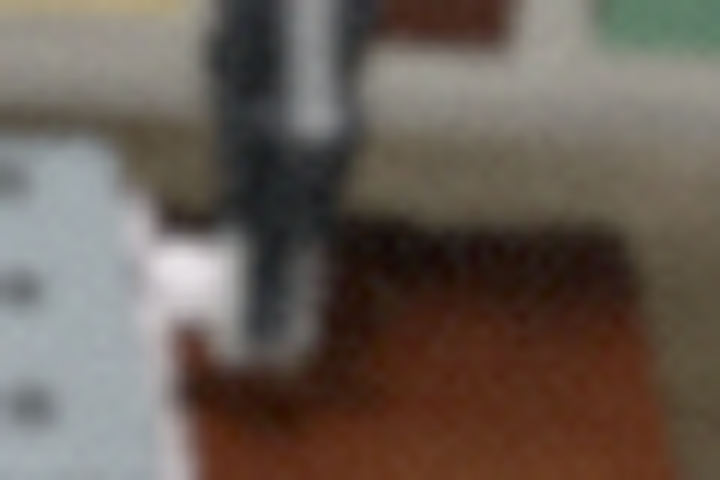

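Request:
{"op": "send_rows", "data": {
  "moves": [2, 0, 0, 0, 4, 0, 0, 0, 6, 0, 0, 0, 8, 0, 0, 0, 9, 0, 0, 0, 9, 0, 0, 0]
}}

```text
clock: 38.67
tcp_pos: [0.4153, -0.3208, 0.0384]
orientation: [-3.135, -0.064, 0.025]
contact_force: [-32.6, 2.6, 21.3]
grip_width: 0.0125
```

```bash
python3 - <<'E'
from h import *
want(*hs(-.035,-.055),.036,-87.3); print(inh(r.get_obs()['tcp_pos']))
E
```

```text
tcp [ 0.4153 -0.3208  0.0384] yawY -87.7 tilt 0.98 | shift [2.1 0.2 2.4] turn -0.4 | j1,j7 [-0.04 -0.33] w 0.0125 F [-32.6   2.6  21.3] t 38.7
(np.float64(-0.0371), np.float64(-0.0548))
```

Request:
{"op": "send_rows", "data": {
  "moves": [-9, 0, 0, 0, -9, 0, 0, 0, -9, 0, 0, 0, -9, 0, 0, 0],
  "hand": 0.55
}}

```text
clock: 39.17
tcp_pos: [0.4203, -0.3208, 0.0394]
orientation: [3.14, 0.078, 0.001]
contact_force: [-1.0, -0.6, 0.1]
grip_width: 0.0384
```

Request:
{"op": "send_rows", "data": {
  "moves": [0, 0, -30, 0, 0, 0, -80, 0, 0, 0, -110, 0, 0, 0, -110, 0]
}}

```text
clock: 39.67
tcp_pos: [0.421, -0.3217, 0.1513]
orientation: [3.139, 0.077, 0.007]
contact_force: [0.3, -0.1, -0.5]
grip_width: 0.0384
```

```bash
python3 - <<'E'
from h import *
want(*hs(-.035,-.055),.036,-87.3); print(inh(r.get_obs()['tcp_pos']))
s=grab('side','s24'); c4(s,320,150,380,190,'s24c',12)
q=[proj(s,[*hs(x,-.055),.052])[0] for x in (-.05,-.06)]; print(((np.array(q)-[320,150]+.5)*12-.5).round(0))
E
```

```text
tcp [ 0.421  -0.3217  0.1513] yawY -87.2 tilt 0.27 | shift [ -4.1  -1.2 115.2] turn 0.1 | j1,j7 [-0.2  -0.46] w 0.0384 F [ 0.3 -0.1 -0.5] t 39.7
(np.float64(-0.0314), np.float64(-0.056))
[[312. 285.]
 [351. 286.]]
```

View pics/s24c.png

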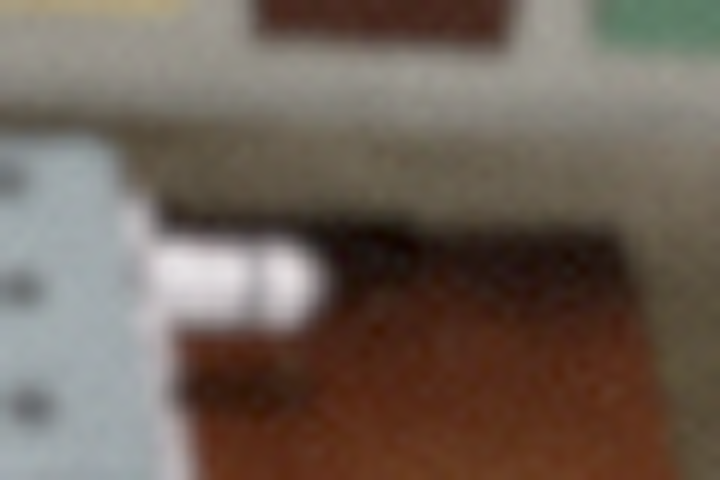

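```bash
python3 - <<'E'
from h import *
s=dict(np.load('pics/s24.npz')); c4(s,220,195,290,305,'s24d',7)
d=dict(np.load('pics/top0.npz')); c4(d,225,150,345,230,'t0d',6.5)
E
```

```text
(no output)
```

View pics/s24d.png

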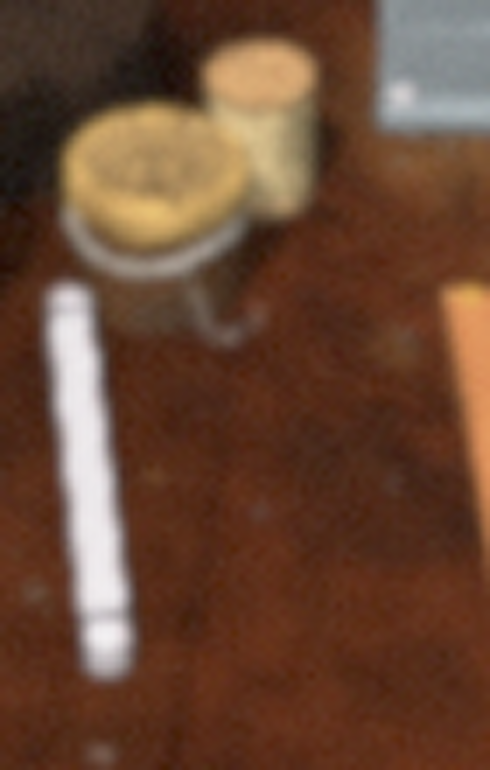

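View pics/t0d.png

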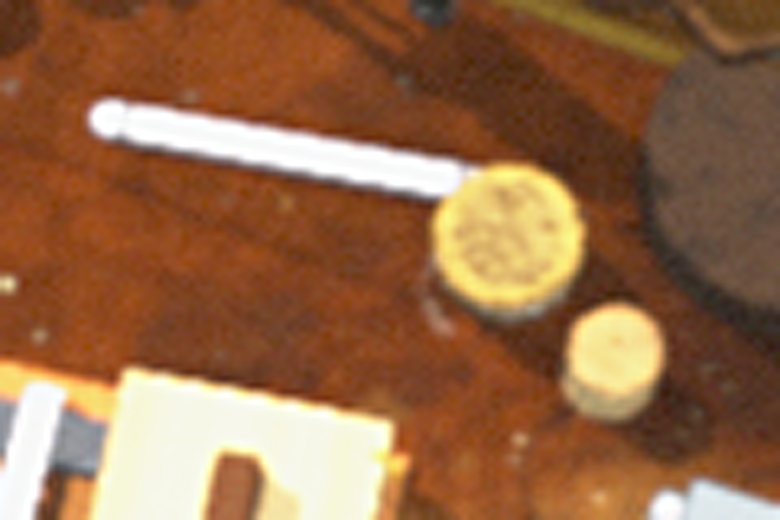

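```bash
python3 - <<'E'
from h import *
s=dict(np.load('pics/s24.npz')); d=dict(np.load('pics/top0.npz'))
fs=lambda c:(np.array(c,float)+.5)/7-.5+[220,195]
ft=lambda c:(np.array(c,float)+.5)/6.5-.5+[225,150]
A=onz(s,fs([(70,312),(104,612)]),.014)[:,:2]; print('side grooves',A.round(4).tolist(),np.linalg.norm(A[0]-A[1]))
E=onz(s,fs([(69,284),(107,640)]),.012)[:,:2]; print('side ends',E.round(4).tolist(),np.linalg.norm(E[0]-E[1]))
T=onz(d,ft([(90,118),(122,122),(455,178)]),.012)[:,:2]; print('top Lend, groove, mid pt near pot',T.round(4).tolist())
print('angle side',np.degrees(np.arctan2(*(A[1]-A[0])[::-1])),'top',np.degrees(np.arctan2(*(T[0]-T[2])[::-1])))
pot=onz(d,ft([(509,234)]),.062)[:,:2]; print('pot top',pot); ps=onz(s,fs([(155,165)]),.062)[:,:2]; print('pot side',ps)
print('spool',onz(d,ft([(616,343)]),.056)[:,:2],onz(s,fs([(262,75)]),.056)[:,:2])
E
```

```text
side grooves [[0.7166, -0.0092], [0.683, 0.1541]] 0.16671450956729247
side ends [[0.7197, -0.0291], [0.6806, 0.1655]] 0.1984744289044821
top Lend, groove, mid pt near pot [[0.6755, 0.1688], [0.6797, 0.1532], [0.716, -0.0108]]
angle side 101.6217267291671 top 102.69784057292014
pot top [[ 0.68530257 -0.04989775]]
pot side [[ 0.68760815 -0.03892876]]
spool [[ 0.65661382 -0.11637105]] [[ 0.65436246 -0.11250396]]
```

```bash
python3 - <<'E'
from h import *
want(.6957,.0839,.15,12)
E
```

```text
tcp [ 0.4202 -0.3208  0.1498] yawY -87.2 tilt 0.12 | shift [ 2.951e+02 -3.907e+02  2.000e-01] turn 80.8 | j1,j7 [-0.19 -0.46] w 0.0381 F [ 0.6  0.3 -0.2] t 39.7
```

Request:
{"op": "send_rows", "data": {
  "moves": [20, -26, 0, -8, 50, -65, 0, -18, 82, -108, 0, -28, 115, -152, 0, -38, 148, -196, 0, -48, 181, -240, 0, -58, 214, -283, 0, -68, 247, -327, 0, -78],
  "hand": 0.35
}}

```text
clock: 40.72
tcp_pos: [0.6502, 0.0195, 0.1474]
orientation: [-2.386, -2.041, 0.003]
contact_force: [0.2, -0.4, -0.4]
grip_width: 0.0556
```

```bash
python3 - <<'E'
from h import *
want(.6957,.0839,.15,12)
E
```

```text
tcp [0.6502 0.0195 0.1474] yawY -8.9 tilt 0.14 | shift [70.6 35.  -2.7] turn -20.9 | j1,j7 [-0.51  0.02] w 0.0556 F [ 0.2 -0.4 -0.4] t 40.7
```

Request:
{"op": "send_rows", "data": {
  "moves": [24, 12, 0, -10, 48, 24, 0, -20, 70, 35, 0, -21, 70, 35, 0, -21, 70, 35, 0, -21]
}}

```text
clock: 41.35
tcp_pos: [0.6949, 0.0798, 0.148]
orientation: [-1.983, -2.435, 0.003]
contact_force: [-0.3, -0.3, -0.4]
grip_width: 0.0555
```

```bash
python3 - <<'E'
from h import *
want(.6957,.0839,.004,12)
d=grab('top','t25'); s=grab('side','s25'); c4(s,210,150,330,300,'s25c',4.5)
E
```

```text
tcp [0.6949 0.0798 0.148 ] yawY 11.7 tilt 0.14 | shift [  3.9   1.9 144. ] turn -0.3 | j1,j7 [-0.5   0.24] w 0.0555 F [-0.3 -0.3 -0.4] t 41.4
```

View pics/s25c.png

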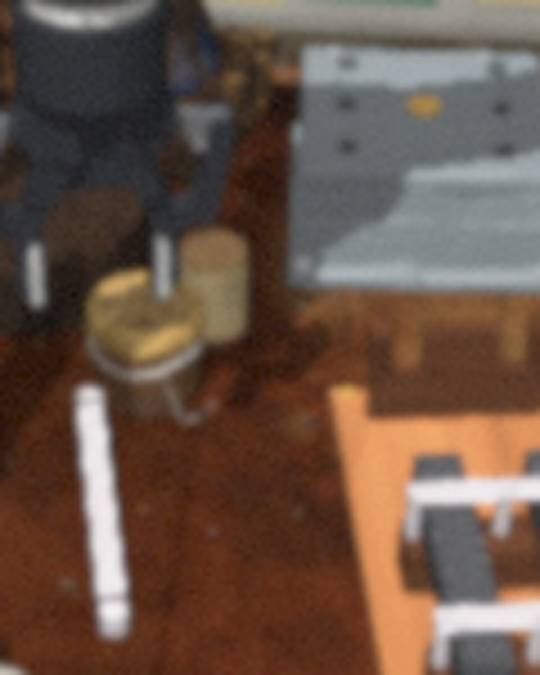

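Request:
{"op": "send_rows", "data": {
  "moves": [4, 1, 35, 0, 4, 1, 75, 0, 4, 1, 105, 0, 4, 1, 125, 0, 4, 1, 136, 0, 4, 1, 141, 0, 4, 1, 143, 0, 4, 1, 143, 0]
}}

```text
clock: 42.45
tcp_pos: [0.6966, 0.0852, 0.007]
orientation: [1.982, 2.437, 0.001]
contact_force: [-0.4, -0.6, -0.8]
grip_width: 0.0551
```

```bash
python3 - <<'E'
from h import *
want(.6957,.0839,.004,12)
s=grab('side','s26'); c4(s,210,150,330,300,'s26c',4.5)
E
```

```text
tcp [0.6966 0.0852 0.007 ] yawY 11.8 tilt 0.06 | shift [-1.1 -1.2  3. ] turn -0.2 | j1,j7 [-0.45  0.29] w 0.0551 F [-0.4 -0.6 -0.8] t 42.5
```

View pics/s26c.png

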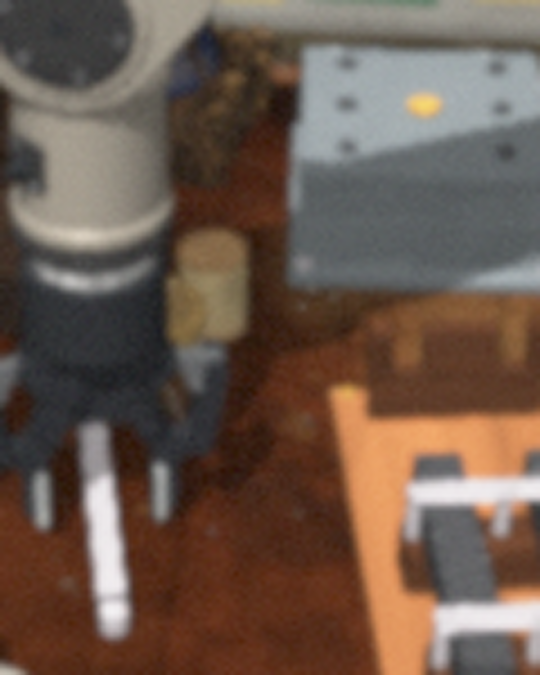

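Request:
{"op": "send_rows", "data": {
  "moves": [0, 0, 2, 0, 0, 0, 2.5, 0, 0, 0, 2.5, 0]
}}

```text
clock: 42.88
tcp_pos: [0.6961, 0.0852, 0.0037]
orientation: [-1.982, -2.437, 0.0]
contact_force: [0.4, 0.1, -0.3]
grip_width: 0.0557
```

Request:
{"op": "send_rows", "data": {
  "moves": [0, 0, 0, 0, 0, 0, 0, 0, 0, 0, 0, 0, 0, 0, 0, 0, 0, 0, 0, 0, 0, 0, 0, 0],
  "hand": 1,
  "newtons": 100
}}

```text
clock: 43.62
tcp_pos: [0.6962, 0.0852, 0.0042]
orientation: [1.982, 2.437, 0.0]
contact_force: [-2.5, -0.6, 6.3]
grip_width: 0.0107
```

```bash
python3 - <<'E'
from h import *
want(.6957-.0104,.0839+.049,.006,12)
E
```

```text
tcp [0.6962 0.0852 0.0042] yawY 11.8 tilt 0.02 | shift [48.9 -1.  -1.8] turn -0.2 | j1,j7 [-0.45  0.29] w 0.0107 F [-2.5 -0.6  6.3] t 43.6
```

Request:
{"op": "send_rows", "data": {
  "moves": [5, 0, -2, 0, 15, 0, -3, 0, 28, 0, -4, 0, 42, 0, -5, 0, 55, 0, -10, 0, 60, 0, -30, 0, 60, 0, -60, 0, 60, 0, -95, 0]
}}

```text
clock: 44.62
tcp_pos: [0.684, 0.1436, 0.1008]
orientation: [1.983, 2.436, 0.0]
contact_force: [-0.6, -0.8, -1.7]
grip_width: 0.0107
```

Request:
{"op": "send_rows", "data": {
  "moves": [0, 0, -30, 0, 0, 0, -50, 0, 0, 0, -50, 0]
}}

```text
clock: 45.0
tcp_pos: [0.6851, 0.1438, 0.1511]
orientation: [1.981, 2.435, 0.005]
contact_force: [0.6, -0.5, -2.1]
grip_width: 0.0111
```

```bash
python3 - <<'E'
from h import *
want(*hs(-.105,0),.148,-87.3)
s=grab('side','s27'); c4(s,180,120,400,300,'s27c',3.5)
d=grab('top','t27'); c4(d,180,120,380,270,'t27c',3.5)
E
```

```text
tcp [0.6851 0.1438 0.1511] yawY 11.7 tilt 0.22 | shift [-335.3 -417.2    1.4] turn -81.0 | j1,j7 [-0.59  0.15] w 0.0111 F [ 0.6 -0.5 -2.1] t 45.0
```

View pics/s27c.png

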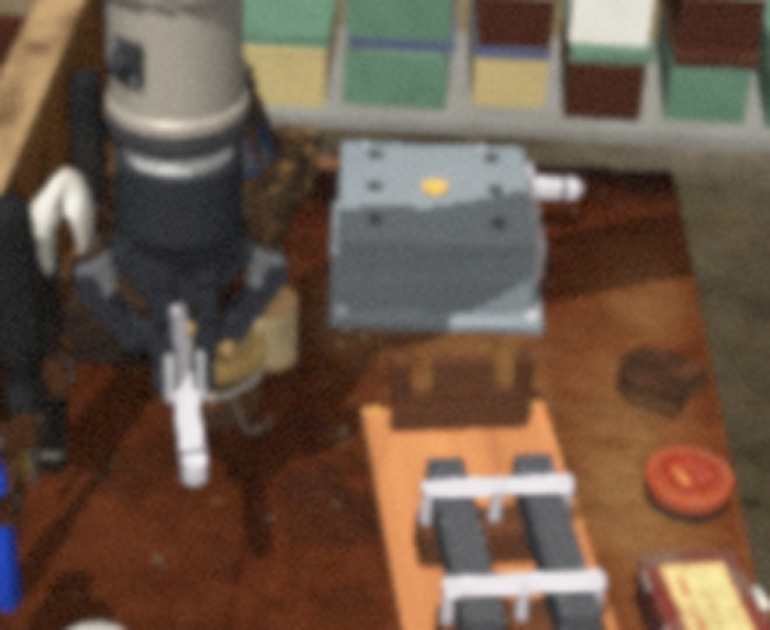

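View pics/t27c.png

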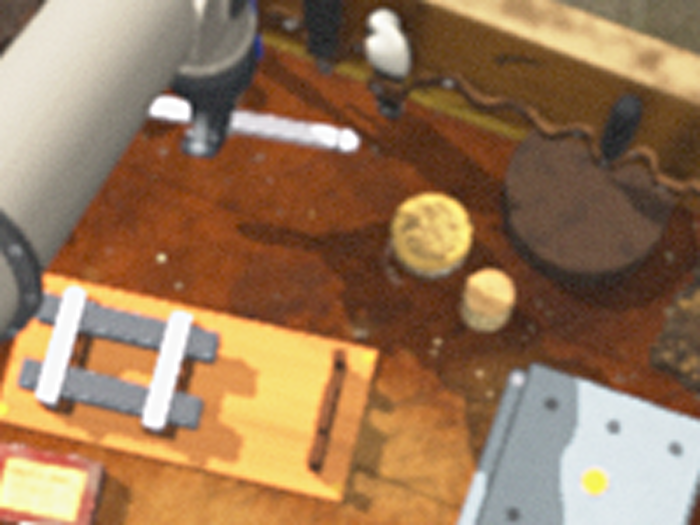

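Request:
{"op": "send_rows", "data": {
  "moves": [-18, -22, 0, 6, -45, -56, 0, 14, -75, -93, 0, 23, -105, -131, 0, 32, -135, -168, 0, 41, -165, -205, 0, 50, -195, -243, 0, 59, -225, -280, 0, 68]
}}

```text
clock: 46.1
tcp_pos: [0.4536, -0.1343, 0.1479]
orientation: [-3.008, -0.904, 0.003]
contact_force: [0.3, -0.4, -2.2]
grip_width: 0.011
```

```bash
python3 - <<'E'
from h import *
want(*hs(-.105,0),.148,-87.3)
E
```

```text
tcp [ 0.4536 -0.1343  0.1479] yawY -56.5 tilt 0.11 | shift [-1.652e+02  5.260e+01  1.000e-01] turn 30.8 | j1,j7 [-0.55 -0.44] w 0.0110 F [ 0.3 -0.4 -2.2] t 46.1
```

Request:
{"op": "send_rows", "data": {
  "moves": [-40, 13, 0, 9, -80, 26, 0, 18, -120, 39, 0, 26, -150, 48, 0, 31, -164, 52, 0, 31, -164, 52, 0, 31, -164, 52, 0, 31]
}}

```text
clock: 46.98
tcp_pos: [0.349, -0.2668, 0.1485]
orientation: [-3.14, -0.08, 0.0]
contact_force: [0.7, 0.4, -2.6]
grip_width: 0.0109
```

```bash
python3 - <<'E'
from h import *
want(*hs(-.108,0),.0515,-87.3); print(inh(r.get_obs()['tcp_pos']))
s=grab('side','s28'); c4(s,250,110,430,250,'s28c',4.4)
E
```

```text
tcp [ 0.349  -0.2668  0.1485] yawY -87.1 tilt 0.03 | shift [-7.3  2.2 97. ] turn 0.2 | j1,j7 [-0.35 -0.56] w 0.0109 F [ 0.7  0.4 -2.6] t 47.0
(np.float64(-0.1007), np.float64(0.0022))
```

View pics/s28c.png

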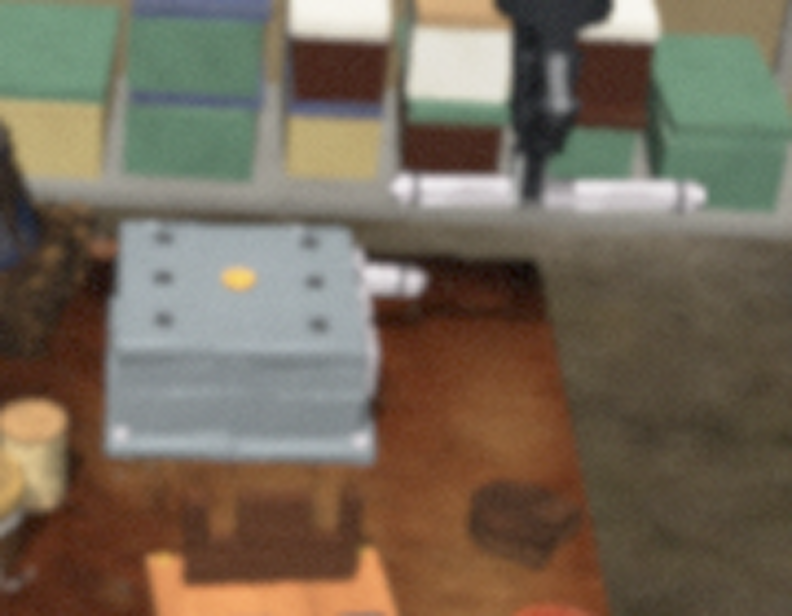

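Request:
{"op": "send_rows", "data": {
  "moves": [-7, 2, 20, 0, -8, 2, 45, 0, -8, 2, 70, 0, -8, 2, 86, 0, -8, 2, 94, 0, -8, 2, 96, 0, -8, 2, 96, 0]
}}

```text
clock: 47.9
tcp_pos: [0.3407, -0.2702, 0.0531]
orientation: [3.14, 0.076, 0.001]
contact_force: [0.3, -0.6, -1.9]
grip_width: 0.011
```

```bash
python3 - <<'E'
from h import *
want(*hs(-.025,0),.0515,-87.3); print(inh(r.get_obs()['tcp_pos']))
s=grab('side','s29'); c4(s,250,130,430,250,'s29c',4.4)
E
```

```text
tcp [ 0.3407 -0.2702  0.0531] yawY -87.2 tilt 0.04 | shift [84.1 -0.6  1.6] turn 0.1 | j1,j7 [-0.11 -0.33] w 0.0110 F [ 0.3 -0.6 -1.9] t 47.9
(np.float64(-0.1091), np.float64(-0.0008))
```

View pics/s29c.png

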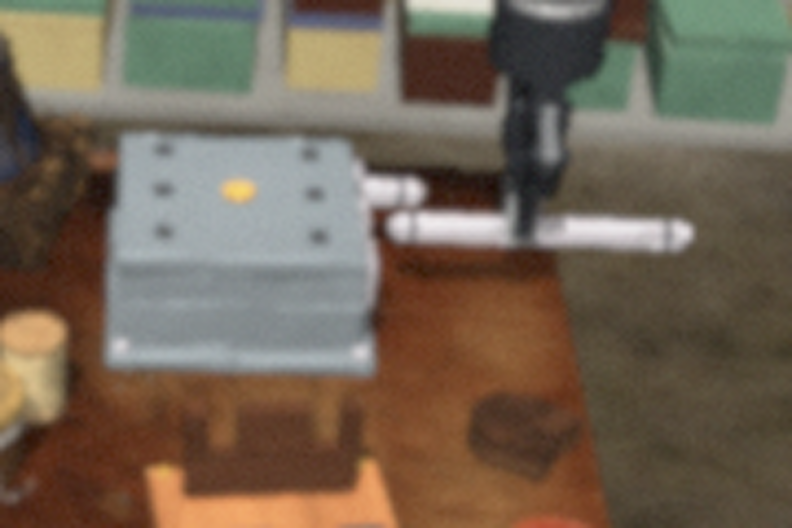

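Good alignment; push in.

Request:
{"op": "send_rows", "data": {
  "moves": [6, 0, 1, 0, 13, 0, 1.5, 0, 21, 0, 1.5, 0, 29, 0, 1.5, 0, 37, 0, 1.5, 0, 45, 0, 1.5, 0, 53, 0, 1.5, 0, 61, 0, 1.5, 0]
}}

```text
clock: 48.95
tcp_pos: [0.4015, -0.2668, 0.0511]
orientation: [-3.14, -0.076, 0.001]
contact_force: [-1.7, 3.0, -2.7]
grip_width: 0.0107
```

```bash
python3 - <<'E'
from h import *
want(*hs(-.025,0),.0515,-87.3); print(inh(r.get_obs()['tcp_pos']))
s=grab('side','s30'); c4(s,250,130,430,250,'s30c',4.4)
E
```

```text
tcp [ 0.4015 -0.2668  0.0511] yawY -87.2 tilt 0.06 | shift [23.3 -0.1 -0.4] turn 0.1 | j1,j7 [-0.15 -0.41] w 0.0107 F [-1.7  3.  -2.7] t 49.0
(np.float64(-0.0483), np.float64(-0.0002))
```

View pics/s30c.png

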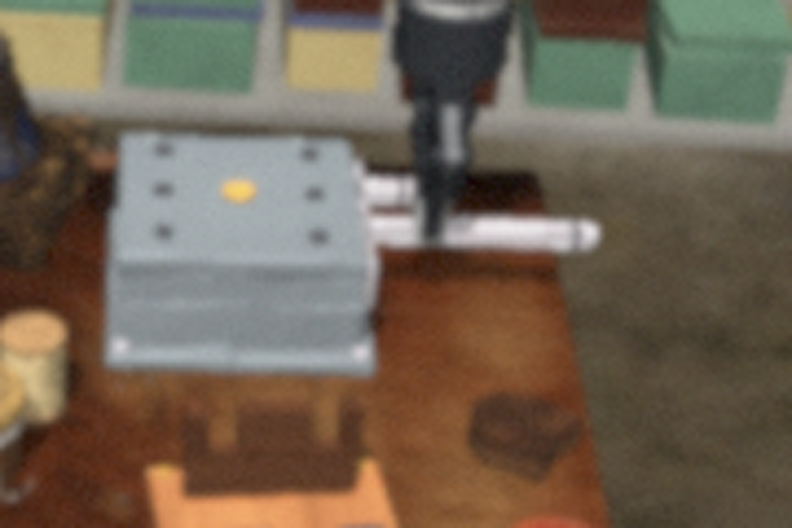

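Request:
{"op": "send_rows", "data": {
  "moves": [7, 0, 0, 0, 15, 0, 0, 0, 21, 0, 0.5, 0, 25, 0, 1, 0, 25, 0, 1.5, 0, 25, 0, 1.5, 0]
}}

```text
clock: 49.75
tcp_pos: [0.4268, -0.2656, 0.0498]
orientation: [-3.14, -0.076, -0.001]
contact_force: [-0.4, 6.1, -0.8]
grip_width: 0.0108
```

Request:
{"op": "send_rows", "data": {
  "moves": [0, 0, 0, 0, 0, 0, 0, 0, 0, 0, 0, 0, 0, 0, 0, 0],
  "hand": 0.55
}}

```text
clock: 50.25
tcp_pos: [0.4264, -0.2665, 0.0499]
orientation: [3.14, 0.075, 0.001]
contact_force: [0.3, 1.6, -0.0]
grip_width: 0.0387
```

```bash
python3 - <<'E'
from h import *
want(*hs(-.08,0),.036,-87.3); print(inh(r.get_obs()['tcp_pos']))
s=grab('side','s31'); c4(s,250,130,430,250,'s31c',4.4)
E
```

```text
tcp [ 0.4264 -0.2665  0.0499] yawY -87.3 tilt 0.05 | shift [-56.6  -1.1  13.9] turn 0.0 | j1,j7 [-0.16 -0.44] w 0.0387 F [ 0.3  1.6 -0. ] t 50.2
(np.float64(-0.0234), np.float64(-0.0011))
```

View pics/s31c.png

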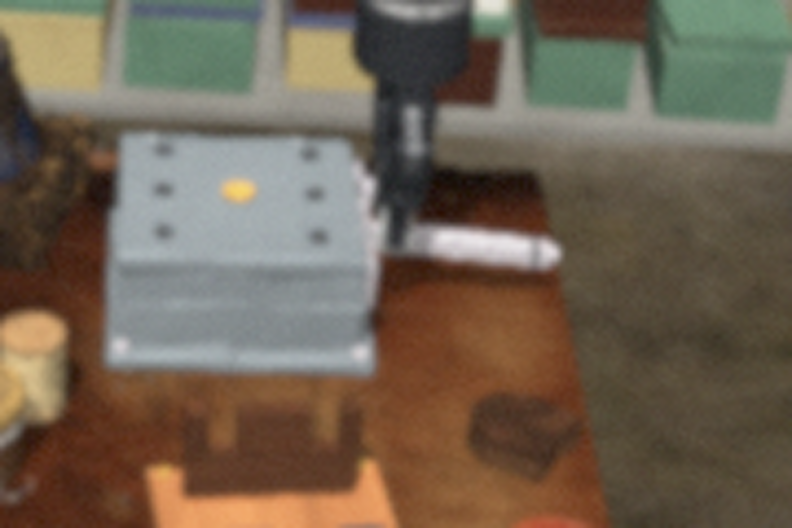

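Request:
{"op": "send_rows", "data": {
  "moves": [-15, -0.5, 4, 0, -35, -1, 10, 0, -57, -1, 17, 0, -57, -1, 17, 0, -57, -1, 17, 0]
}}

```text
clock: 50.92
tcp_pos: [0.3696, -0.2679, 0.0329]
orientation: [3.141, 0.075, 0.001]
contact_force: [0.5, -1.4, 0.4]
grip_width: 0.0384
```

Request:
{"op": "send_rows", "data": {
  "moves": [0, 0, 0, 0, 0, 0, 0, 0, 0, 0, 0, 0, 0, 0, 0, 0, 0, 0, 0, 0],
  "hand": 1,
  "newtons": 60
}}

```text
clock: 51.55
tcp_pos: [0.37, -0.2679, 0.0329]
orientation: [3.14, 0.076, 0.002]
contact_force: [3.5, 0.8, 1.5]
grip_width: 0.0126
```

Request:
{"op": "send_rows", "data": {
  "moves": [0, 0, -2, 0, 0, 0, -4, 0, 0, 0, -6, 0, 0, 0, -8, 0, 0, 0, -8, 0]
}}

```text
clock: 52.18
tcp_pos: [0.3685, -0.2674, 0.0406]
orientation: [-3.14, -0.076, 0.002]
contact_force: [-1.3, -0.2, -5.6]
grip_width: 0.0122
```

```bash
python3 - <<'E'
from h import *
want(*hs(-.025,0),.041,-87.3); print(inh(r.get_obs()['tcp_pos']))
s=grab('side','s32'); c4(s,250,130,430,250,'s32c',4.4)
E
```

```text
tcp [ 0.3685 -0.2674  0.0406] yawY -87.2 tilt 0.07 | shift [56.3  0.7 -0.4] turn 0.1 | j1,j7 [-0.11 -0.35] w 0.0122 F [-1.3 -0.2 -5.6] t 52.2
(np.float64(-0.0813), np.float64(0.0007))
```

View pics/s32c.png

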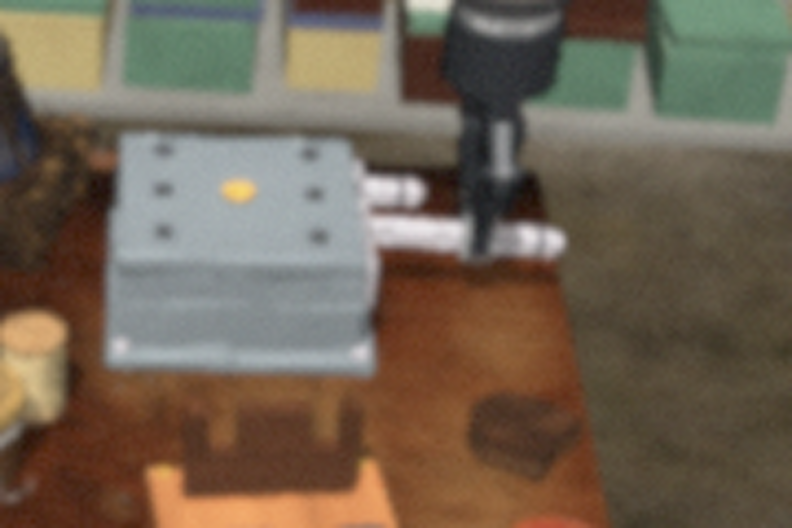

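Request:
{"op": "send_rows", "data": {
  "moves": [5, 0, -1.5, 0, 11, 0, -2, 0, 17, 0, -2, 0, 23, 0, -2, 0, 29, 0, -2, 0, 35, 0, -2, 0, 41, 0, -2, 0, 46, 0, -2, 0]
}}

```text
clock: 53.22
tcp_pos: [0.4155, -0.2655, 0.0427]
orientation: [-3.141, -0.076, 0.0]
contact_force: [-1.8, -0.0, -6.5]
grip_width: 0.0124
```

```bash
python3 - <<'E'
from h import *
want(*hs(-.025,0),.041,-87.3); print(inh(r.get_obs()['tcp_pos']))
s=grab('side','s33'); c4(s,320,150,390,200,'s33c',10)
q=[proj(s,[*hs(x,-.0),.052])[0] for x in (-.08,-.09)]; print(((np.array(q)-[320,150]+.5)*10-.5).round(0))
E
```

```text
tcp [ 0.4155 -0.2655  0.0427] yawY -87.2 tilt 0.01 | shift [9.2 0.4 1.7] turn 0.1 | j1,j7 [-0.14 -0.41] w 0.0124 F [-1.8 -0.  -6.5] t 53.2
(np.float64(-0.0342), np.float64(0.0004))
[[380. 333.]
 [414. 333.]]
```

View pics/s33c.png

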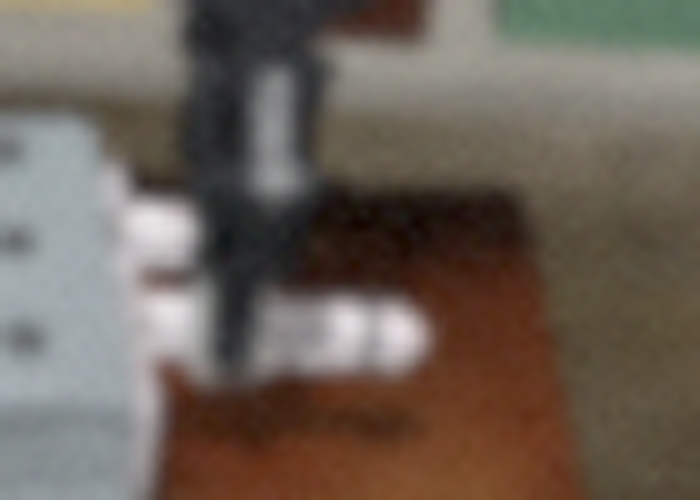

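Request:
{"op": "send_rows", "data": {
  "moves": [0, 0, 1.5, 0, 0, 0, 1.5, 0, 0, 0, 1.5, 0, 0, 0, 1.5, 0],
  "hand": 0.55
}}

```text
clock: 53.78
tcp_pos: [0.4153, -0.2657, 0.0415]
orientation: [3.141, 0.075, 0.001]
contact_force: [0.1, -0.6, -0.4]
grip_width: 0.0383
```

Request:
{"op": "send_rows", "data": {
  "moves": [-15, 0, 1, 0, -35, 0, 3, 0, -44, 0, 4, 0, -44, 0, 4, 0, -44, 0, 4, 0]
}}

```text
clock: 54.4
tcp_pos: [0.3717, -0.2678, 0.0374]
orientation: [3.141, 0.076, 0.001]
contact_force: [-0.4, 0.4, -0.3]
grip_width: 0.0385
```

Request:
{"op": "send_rows", "data": {
  "moves": [0, 0, 0, 0, 0, 0, 0, 0, 0, 0, 0, 0, 0, 0, 0, 0, 0, 0, 0, 0],
  "hand": 1,
  "newtons": 80
}}

```text
clock: 55.02
tcp_pos: [0.3716, -0.2677, 0.0373]
orientation: [3.14, 0.076, 0.001]
contact_force: [1.0, 0.3, 0.8]
grip_width: 0.0122
```

Request:
{"op": "send_rows", "data": {
  "moves": [4, 0, -1.5, 0, 10, 0, -2, 0, 16, 0, -2, 0, 22, 0, -2, 0, 28, 0, -2, 0, 33, 0, -2, 0, 37, 0, -2, 0, 40, 0, -2, 0]
}}

```text
clock: 56.02
tcp_pos: [0.4113, -0.2657, 0.0392]
orientation: [-3.141, -0.076, 0.0]
contact_force: [0.3, -0.5, -2.2]
grip_width: 0.0123
```

```bash
python3 - <<'E'
from h import *
want(*hs(-.025,0),.041,-87.3); print(inh(r.get_obs()['tcp_pos']))
s=grab('side','s34'); c4(s,320,150,390,200,'s34c',10)
q=[proj(s,[*hs(x,-.0),.052])[0] for x in (-.05,-.06)]; print(((np.array(q)-[320,150]+.5)*10-.5).round(0))
E
```

```text
tcp [ 0.4113 -0.2657  0.0392] yawY -87.2 tilt 0.00 | shift [13.4  0.4 -1.8] turn 0.1 | j1,j7 [-0.14 -0.4 ] w 0.0123 F [ 0.3 -0.5 -2.2] t 56.0
(np.float64(-0.0384), np.float64(0.0004))
[[278. 330.]
 [312. 331.]]
```

View pics/s34c.png

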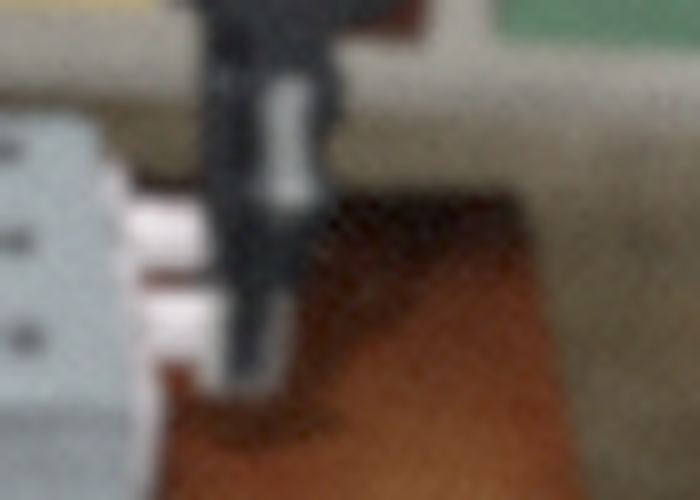

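Not bottomed yet (no force); push on until it stops.

Request:
{"op": "send_rows", "data": {
  "moves": [2, 0, 0, 0, 4, 0, 0, 0, 6, 0, 0, 0, 8, 0, 0, 0, 10, 0, 0, 0, 10, 0, 0, 0]
}}

```text
clock: 56.82
tcp_pos: [0.4129, -0.2647, 0.0377]
orientation: [-3.137, -0.069, 0.018]
contact_force: [-18.0, -0.2, 1.5]
grip_width: 0.012
```

```bash
python3 - <<'E'
from h import *
want(*hs(-.025,0),.041,-87.3); print(inh(r.get_obs()['tcp_pos']))
E
```

```text
tcp [ 0.4129 -0.2647  0.0377] yawY -87.5 tilt 0.69 | shift [11.7  1.3 -3.4] turn -0.2 | j1,j7 [-0.14 -0.41] w 0.0120 F [-18.   -0.2   1.5] t 56.8
(np.float64(-0.0368), np.float64(0.0013))
```

Request:
{"op": "send_rows", "data": {
  "moves": [3, 0, 0, 0, 5, 0, 0, 0, 5, 0, 0, 0]
}}

```text
clock: 57.2
tcp_pos: [0.4129, -0.2647, 0.0375]
orientation: [-3.134, -0.065, 0.028]
contact_force: [-32.2, -0.4, 14.4]
grip_width: 0.0123
```

Request:
{"op": "send_rows", "data": {
  "moves": [-13, 0, 0, 0, -13, 0, 0, 0, -13, 0, 0, 0, -13, 0, 0, 0],
  "hand": 0.55
}}

```text
clock: 57.7
tcp_pos: [0.4145, -0.2656, 0.0395]
orientation: [3.14, 0.077, 0.002]
contact_force: [-0.8, -0.4, -0.4]
grip_width: 0.0382
```

Request:
{"op": "send_rows", "data": {
  "moves": [0, 0, -30, 0, 0, 0, -80, 0, 0, 0, -130, 0, 0, 0, -160, 0, 0, 0, -160, 0]
}}

```text
clock: 58.32
tcp_pos: [0.415, -0.2662, 0.2012]
orientation: [3.139, 0.077, 0.008]
contact_force: [0.4, -0.4, -0.4]
grip_width: 0.0382
```

```bash
python3 - <<'E'
from h import *
want(.44,.385,.2,-79.2); print(inh(r.get_obs()['tcp_pos']))
s=grab('side','s35'); c4(s,320,150,390,200,'s35c',10); c4(s,230,200,440,400,'s35d',3)
q=[proj(s,[*hs(x,y),.052])[0] for y in (0,-.055) for x in (-.05,-.06)]; print(((np.array(q)-[320,150]+.5)*10-.5).round(0))
d=grab('top','t35'); c4(d,90,130,400,310,'t35c',2.5)
E
```

```text
tcp [ 0.415  -0.2662  0.2012] yawY -87.2 tilt 0.29 | shift [  57.  -649.2    0.7] turn -8.0 | j1,j7 [-0.42 -0.66] w 0.0382 F [ 0.4 -0.4 -0.4] t 58.3
(np.float64(-0.0347), np.float64(-0.0002))
[[278. 330.]
 [312. 331.]
 [260. 238.]
 [292. 238.]]
```

View pics/s35c.png

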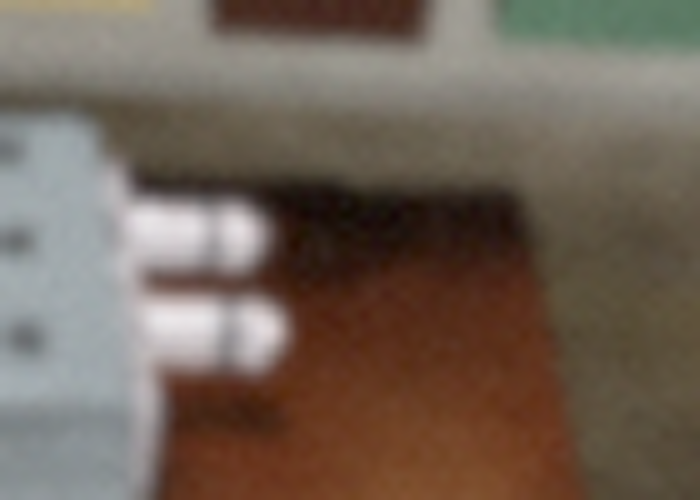

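View pics/s35d.png

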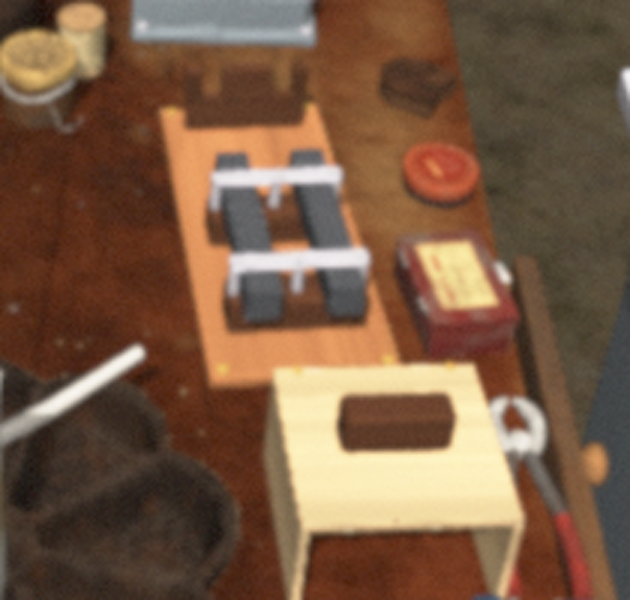

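View pics/t35c.png

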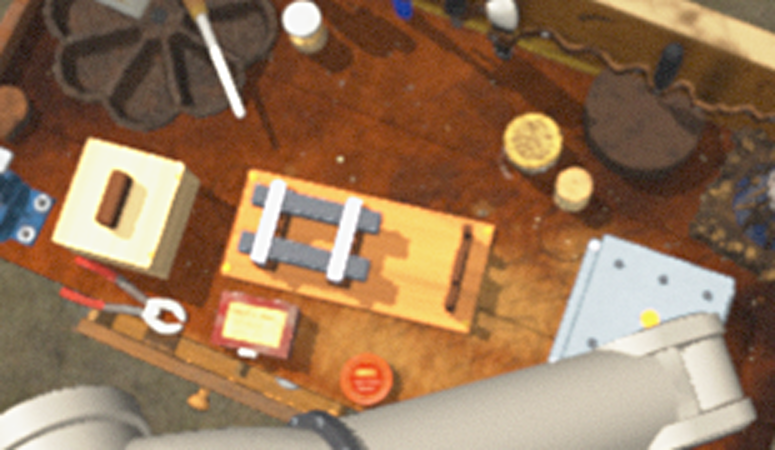

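```bash
python3 - <<'E'
from h import *
s=dict(np.load('pics/s35.npz'));d=dict(np.load('pics/t35.npz'))
c4(d,105,175,175,245,'t35e',9)
c4(s,310,315,410,400,'s35e',7)
m=mask(d,(0,100,60),(25,255,215),(120,190,150,225)); R=rect(d,big(m),.116); print('grip top',R, cv2.boxPoints(R).round(0).tolist())
E
```

```text
grip top ((413.6459045410156, 375.0634460449219), (68.16189575195312, 29.7796688079834), 6.323758125305176) [[378.0, 386.0], [381.0, 357.0], [449.0, 364.0], [446.0, 394.0]]
```

View pics/t35e.png

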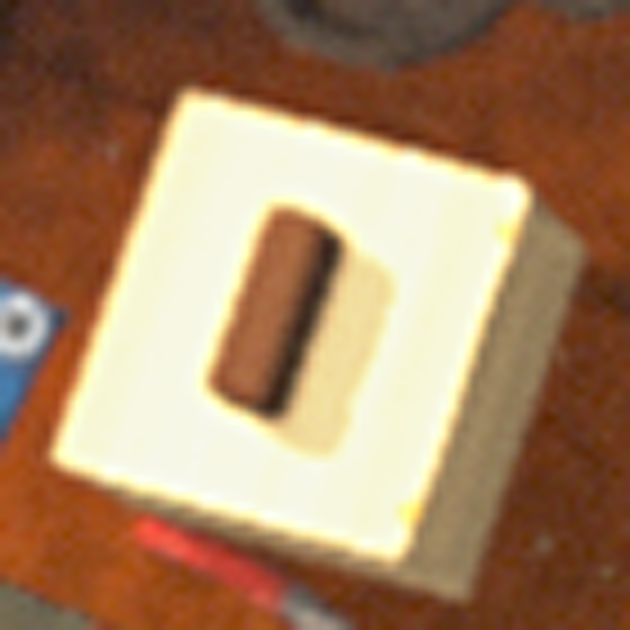

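View pics/s35e.png

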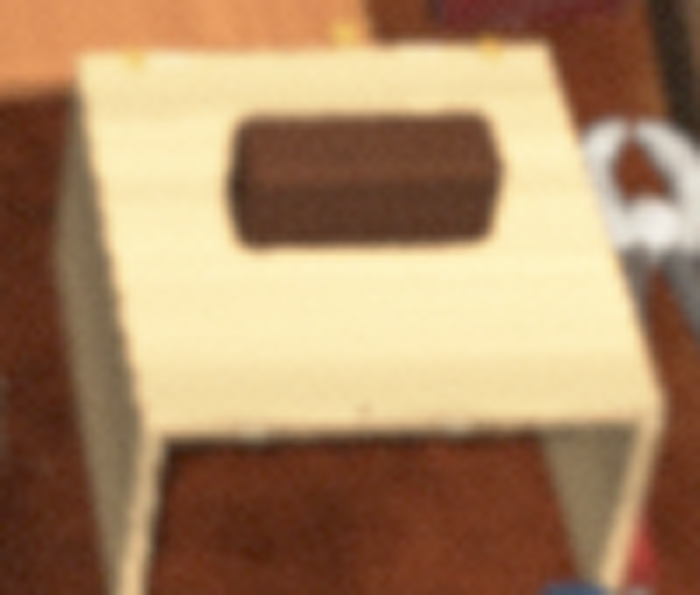

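```bash
python3 - <<'E'
from h import *
s=dict(np.load('pics/s35.npz'));d=dict(np.load('pics/t35.npz'))
fs=lambda c:(np.array(c,float)+.5)/7-.5+[310,315]
ft=lambda c:(np.array(c,float)+.5)/9-.5+[105,175]
T=onz(d,ft([(185,92),(528,185),(400,560),(55,460)]),.084)[:,:2]
S=onz(s,fs([(80,55),(548,47),(660,405),(148,428)]),.084)[:,:2]
for n,A in (('top',T),('side',S)):
    print(n,A.round(4).tolist(),'c',A.mean(0).round(4),[np.linalg.norm(A[i]-A[(i+1)%4]).round(3) for i in range(4)],[ (np.degrees(np.arctan2(*(A[(i+1)%4]-A[i])[::-1]))%90).round(1) for i in range(4)])
g=onz(s,fs([(240,115),(490,113),(497,183),(236,183)]),.116)[:,:2]; print('grip side',g.round(4).tolist(),g.mean(0))
g=onz(d,ft([(270,207),(318,222),(262,410),(212,385)]),.116)[:,:2]; print('grip top',g.round(4).tolist(),g.mean(0))
E
```

```text
top [[0.4739, 0.4527], [0.4892, 0.3294], [0.357, 0.313], [0.3427, 0.4355]] c [0.4157 0.3827] [np.float64(0.124), np.float64(0.133), np.float64(0.123), np.float64(0.132)] [np.float64(7.1), np.float64(7.1), np.float64(6.6), np.float64(7.5)]
side [[0.4888, 0.3326], [0.3576, 0.3182], [0.3447, 0.4392], [0.4738, 0.457]] c [0.4162 0.3867] [np.float64(0.132), np.float64(0.122), np.float64(0.13), np.float64(0.125)] [np.float64(6.3), np.float64(6.1), np.float64(7.9), np.float64(6.9)]
grip side [[0.4501, 0.381], [0.3844, 0.3747], [0.3853, 0.3986], [0.4524, 0.4044]] [0.41806276 0.38968652]
grip top [[0.445, 0.3944], [0.4466, 0.3773], [0.3826, 0.3661], [0.3838, 0.3852]] [0.41448654 0.38073497]
```

```bash
python3 - <<'E'
from h import *
want(.5,.05,.2,-83)
want(.416,.385,.2,-83)
E
```

```text
tcp [ 0.4135 -0.2651  0.1989] yawY -87.2 tilt 0.03 | shift [ 101.9 -310.4   -0.9] turn -4.2 | j1,j7 [-0.42 -0.66] w 0.0384 F [ 0.8  0.9 -0.9] t 58.4
tcp [ 0.4135 -0.2651  0.1989] yawY -87.2 tilt 0.03 | shift [  34.5 -649.1   -0.8] turn -4.2 | j1,j7 [-0.42 -0.66] w 0.0384 F [ 0.8  0.9 -0.9] t 58.4
```

Request:
{"op": "send_rows", "data": {
  "moves": [15, -35, 0, 0, 32, -80, 0, -1, 50, -130, 0, -2, 66, -180, 0, -3, 80, -230, 0, -4, 92, -275, 0, -4, 102, -310, 0, -4, 102, -340, 0, -4],
  "hand": 0
}}

```text
clock: 59.42
tcp_pos: [0.4984, 0.0806, 0.1979]
orientation: [3.134, 0.187, -0.003]
contact_force: [-0.7, 0.5, 0.1]
grip_width: 0.0856
```

```bash
python3 - <<'E'
from h import *
want(.416,.385,.2,-83)
E
```

```text
tcp [0.4984 0.0806 0.1979] yawY -83.2 tilt 0.13 | shift [ -45.6 -312.1   -2.5] turn -0.2 | j1,j7 [-1.13 -1.29] w 0.0856 F [-0.7  0.5  0.1] t 59.4
```

Request:
{"op": "send_rows", "data": {
  "moves": [-6, -40, 0, 0, -13, -90, 0, 0, -20, -140, 0, 0, -28, -190, 0, 0, -35, -240, 0, 0, -41, -280, 0, 0, -46, -312, 0, 0, -46, -312, 0, 0]
}}

```text
clock: 60.42
tcp_pos: [0.4144, 0.3858, 0.1972]
orientation: [3.133, 0.193, -0.003]
contact_force: [-1.0, -1.3, -0.5]
grip_width: 0.0855
```

Request:
{"op": "send_rows", "data": {
  "moves": [0, 0, 0, 0, 0, 0, 0, 0]
}}

```text
clock: 60.68
tcp_pos: [0.4167, 0.3817, 0.1989]
orientation: [3.136, 0.181, -0.001]
contact_force: [-0.6, 0.6, 0.8]
grip_width: 0.0852
```

```bash
python3 - <<'E'
from h import *
want(.416,.385,.089,-83); print(r.get_obs()['joints'].round(2))
s=grab('side','s36'); c4(s,230,150,480,400,'s36c',2.8)
E
```

```text
tcp [0.4167 0.3817 0.1989] yawY -83.4 tilt 0.05 | shift [ -0.3  -3.4 109.9] turn -0.4 | j1,j7 [-1.6  -1.81] w 0.0852 F [-0.6  0.6  0.8] t 60.7
[-1.6   0.51  1.03  1.9  -0.51  1.02 -1.81]
```

View pics/s36c.png

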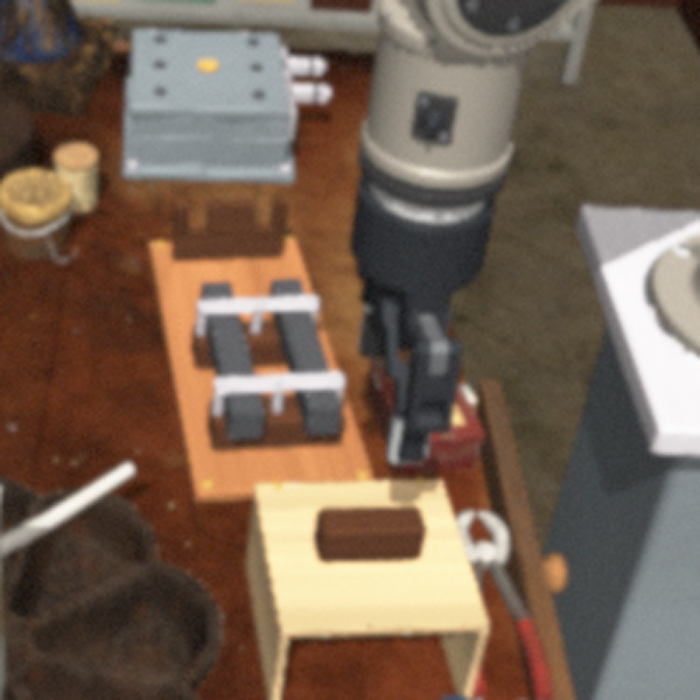

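Request:
{"op": "send_rows", "data": {
  "moves": [0, -2, 30, 0, 0, -3, 60, 0, 0, -3, 85, 0, 0, -3, 100, 0, 0, -3, 107, 0, 0, -3, 108, 0, 0, -3, 108, 0]
}}

```text
clock: 61.6
tcp_pos: [0.4164, 0.3865, 0.092]
orientation: [-3.135, -0.185, -0.001]
contact_force: [0.4, -0.1, 0.3]
grip_width: 0.0855
```

Request:
{"op": "send_rows", "data": {
  "moves": [0, 0, 0, 0, 0, 0, 0, 0, 0, 0, 0, 0, 0, 0, 0, 0, 0, 0, 0, 0, 0, 0, 0, 0],
  "hand": 1,
  "newtons": 60
}}

```text
clock: 62.35
tcp_pos: [0.416, 0.3862, 0.0913]
orientation: [-3.136, -0.185, 0.0]
contact_force: [-1.0, -0.2, 1.9]
grip_width: 0.023
```

Request:
{"op": "send_rows", "data": {
  "moves": [0, 0, -10, 0, 0, 0, -35, 0, 0, 0, -70, 0, 0, 0, -105, 0, 0, 0, -125, 0, 0, 0, -125, 0]
}}

```text
clock: 63.1
tcp_pos: [0.4162, 0.3868, 0.2172]
orientation: [-3.134, -0.186, -0.002]
contact_force: [-0.5, -0.3, -3.8]
grip_width: 0.0229
```

```bash
python3 - <<'E'
from h import *
print(rk(-.066,-.001)); want(*rk(-.066,-.001),.213,-80.8); print(r.get_obs()['joints'].round(2))
s=grab('side','s37'); c4(s,230,150,480,400,'s37c',2.8)
E
```

```text
[0.49803929 0.01400889]
tcp [0.4162 0.3868 0.2172] yawY -83.2 tilt 0.13 | shift [ 37.2 379.9   3.5] turn -2.4 | j1,j7 [-1.63 -1.83] w 0.0229 F [-0.5 -0.3 -3.8] t 63.1
[-1.63  0.49  1.05  1.88 -0.49  1.05 -1.83]
```

View pics/s37c.png

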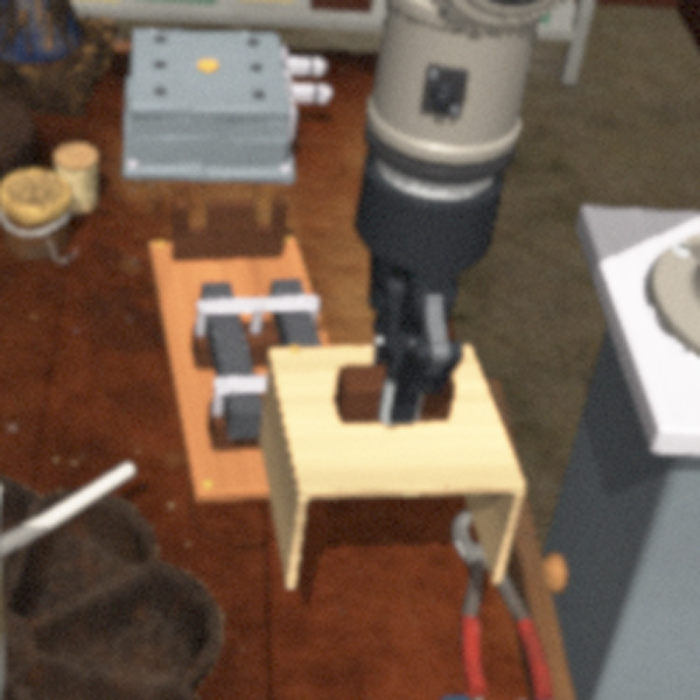

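```bash
python3 - <<'E'
from h import *
want(.4968,.0125,.215,-80)
E
```

```text
tcp [0.4155 0.3864 0.2159] yawY -83.2 tilt 0.03 | shift [ 36.5 380.9   0.8] turn -3.2 | j1,j7 [-1.62 -1.83] w 0.0227 F [-0.8  0.3 -2.8] t 63.1
```

Request:
{"op": "send_rows", "data": {
  "moves": [3, 25, 0, 0, 8, 70, 0, -1, 13, 120, 0, -1, 18, 175, 0, -2, 23, 230, 0, -2, 29, 285, 0, -3, 33, 335, 0, -3, 36, 381, 0, -3]
}}

```text
clock: 64.15
tcp_pos: [0.4952, 0.0092, 0.2152]
orientation: [3.13, 0.264, -0.003]
contact_force: [0.9, 0.6, -3.0]
grip_width: 0.0232
```

Request:
{"op": "send_rows", "data": {
  "moves": [0, 0, 0, 0, 0, 0, 0, 0, 0, 0, 0, 0]
}}

```text
clock: 64.53
tcp_pos: [0.4959, 0.0131, 0.2157]
orientation: [-3.13, -0.27, 0.002]
contact_force: [-0.9, 0.1, -3.8]
grip_width: 0.023
```

```bash
python3 - <<'E'
from h import *
want(.4968,.0125,.106,-80)
s=grab('side','s38'); c4(s,230,130,430,300,'s38c',3.8)
E
```

```text
tcp [0.4959 0.0131 0.2157] yawY -80.1 tilt 0.07 | shift [  0.9   0.8 109.7] turn -0.1 | j1,j7 [-1.03 -1.15] w 0.0230 F [-0.9  0.1 -3.8] t 64.5
```

View pics/s38c.png

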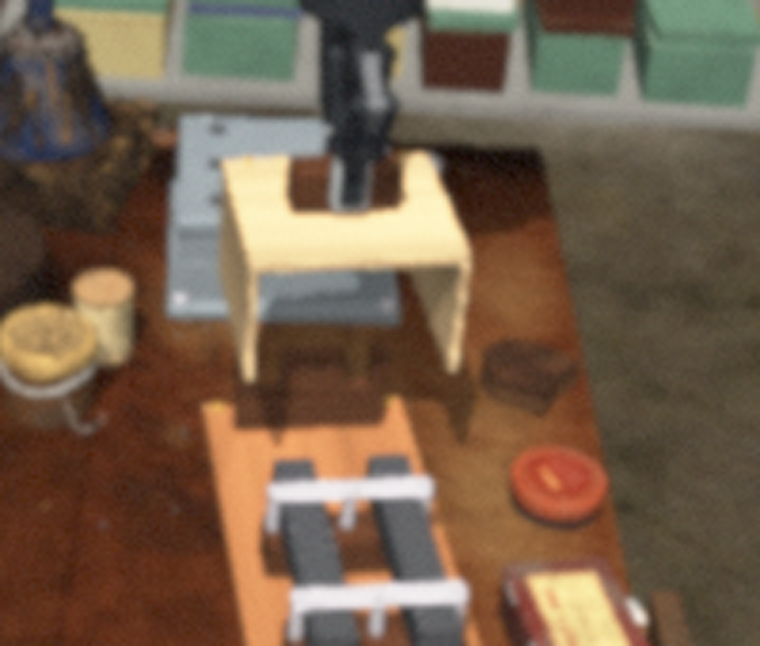

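Request:
{"op": "send_rows", "data": {
  "moves": [1, 1, 15, 0, 1, 1, 32, 0, 1, 1, 48, 0, 1, 1, 62, 0, 1, 1, 75, 0, 1, 1, 87, 0, 1, 1, 96, 0, 1, 1, 103, 0]
}}

```text
clock: 65.58
tcp_pos: [0.4977, 0.0113, 0.1128]
orientation: [3.13, 0.267, 0.0]
contact_force: [-0.1, 0.7, -2.3]
grip_width: 0.0229
```

Request:
{"op": "send_rows", "data": {
  "moves": [0, 0, 2, 0, 0, 0, 5, 0, 0, 0, 8, 0, 0, 0, 10, 0, 0, 0, 10, 0]
}}

```text
clock: 66.2
tcp_pos: [0.4978, 0.0113, 0.1034]
orientation: [-3.13, -0.267, -0.0]
contact_force: [0.6, -0.4, -1.3]
grip_width: 0.023
```

```bash
python3 - <<'E'
from h import *
want(.4968,.0125,.1035,-80)
s=grab('side','s39'); c4(s,230,130,430,300,'s39c',3.8)
E
```

```text
tcp [0.4978 0.0113 0.1034] yawY -80.3 tilt 0.02 | shift [-0.8 -1.4 -0.1] turn -0.3 | j1,j7 [-0.84 -0.97] w 0.0230 F [ 0.6 -0.4 -1.3] t 66.2
```

View pics/s39c.png

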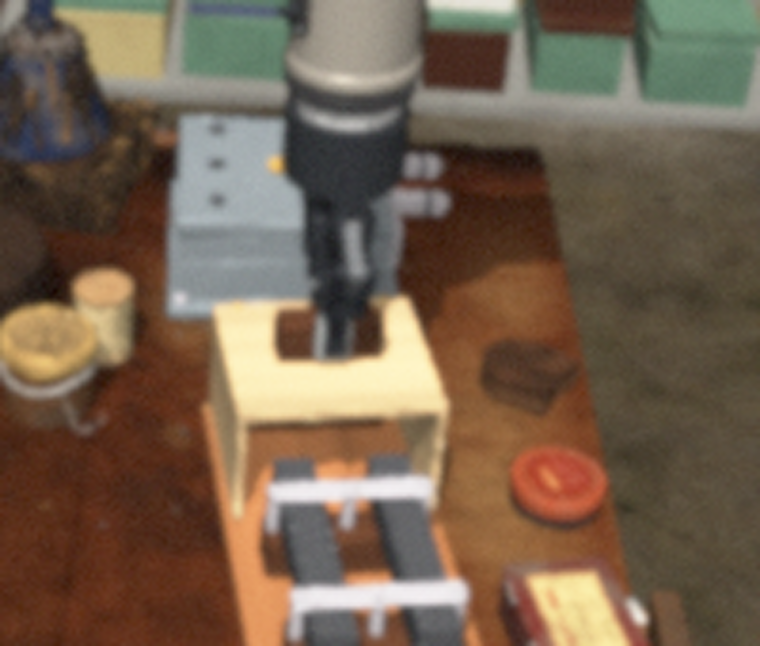

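Seated without force. Lower a touch, release, retreat.

Request:
{"op": "send_rows", "data": {
  "moves": [0, 0, 1, 0, 0, 0, 1.5, 0, 0, 0, 1.5, 0]
}}

```text
clock: 66.62
tcp_pos: [0.4978, 0.011, 0.1031]
orientation: [-3.129, -0.266, -0.0]
contact_force: [-6.8, -0.1, 19.0]
grip_width: 0.0229
```

Request:
{"op": "send_rows", "data": {
  "moves": [0, 0, 0, 0, 0, 0, 0, 0, 0, 0, 0, 0, 0, 0, 0, 0, 0, 0, 0, 0],
  "hand": 0
}}

```text
clock: 67.25
tcp_pos: [0.4976, 0.0113, 0.1017]
orientation: [3.13, 0.267, -0.0]
contact_force: [-0.5, -0.6, -0.5]
grip_width: 0.0853
```

Request:
{"op": "send_rows", "data": {
  "moves": [0, 0, -20, 0, 0, 0, -60, 0, 0, 0, -110, 0, 0, 0, -150, 0, 0, 0, -150, 0]
}}

```text
clock: 67.88
tcp_pos: [0.4994, 0.0113, 0.2541]
orientation: [-3.128, -0.267, -0.008]
contact_force: [-0.1, 0.5, 0.1]
grip_width: 0.0852
```

```bash
python3 - <<'E'
from h import *
want(.45,.4,.25,-80)
E
```

```text
tcp [0.4994 0.0113 0.2541] yawY -80.2 tilt 0.31 | shift [  17.2 -391.4    4.7] turn -0.2 | j1,j7 [-1.1 -1.2] w 0.0852 F [-0.1  0.5  0.1] t 67.9
```

Move aside (towards +y) to look with both cameras.

Request:
{"op": "send_rows", "data": {
  "moves": [2, -40, 0, 0, 4, -95, 0, 0, 7, -150, 0, 0, 9, -205, 0, 0, 11, -260, 0, 0, 13, -310, 0, 0, 15, -350, 0, 0, 15, -350, 0, 0]
}}

```text
clock: 68.88
tcp_pos: [0.4513, 0.3624, 0.2497]
orientation: [3.128, 0.277, -0.002]
contact_force: [0.3, -1.6, -0.2]
grip_width: 0.0851
```

```bash
python3 - <<'E'
from h import *
o=r.get_obs(); print(o['clock'],o['tcp_pos'],o['joints'].round(2))
s=grab('side','s40'); d=grab('top','t40'); c4(s,240,140,400,300,'s40c',4.5); c4(d,180,150,400,310,'t40c',3.6)
E
```

```text
68.875 [0.45127646 0.36240199 0.24970862] [-1.55  0.47  1.05  1.82 -0.45  1.12 -1.74]
```

View pics/s40c.png

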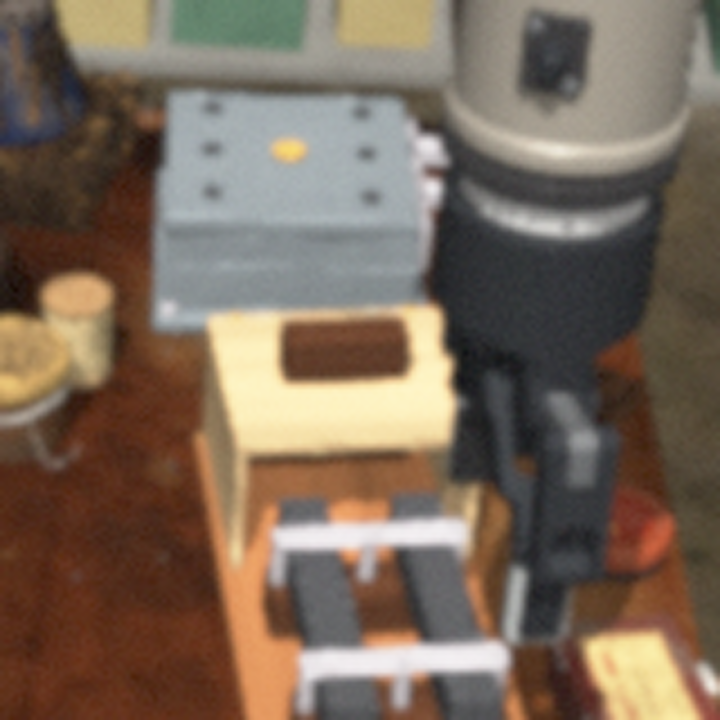

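View pics/t40c.png

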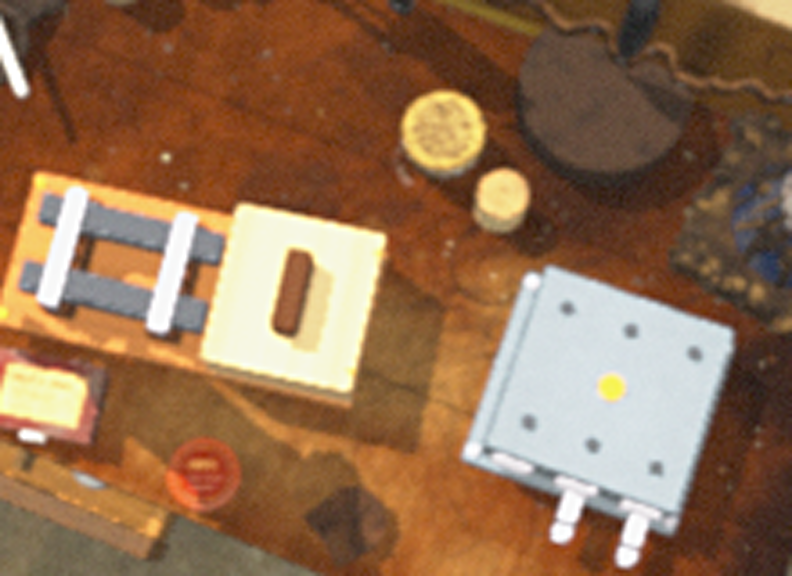

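```bash
python3 - <<'E'
from h import *
d=dict(np.load('pics/t40.npz')); ft=lambda c:(np.array(c,float)+.5)/3.6-.5+[180,150]
T=onz(d,ft([(238,204),(386,236),(350,394),(203,362)]),.096)[:,:2]
c=T.mean(0); print('hood c',c.round(4),'rack',inr(c),[np.linalg.norm(T[i]-T[(i+1)%4]).round(3) for i in range(4)],[ (np.degrees(np.arctan2(*(T[(i+1)%4]-T[i])[::-1]))%90).round(1) for i in range(4)])
E_=onz(d,ft([(562,541),(628,565)]),.052)
for p in E_: print('tail',inh(p))
fr=onz(d,ft([(515,466),(575,488),(640,513)]),.07)
for p in fr: print('frame top',inh(p))
E
```

```text
hood c [0.4957 0.0069] rack (np.float64(-0.0726), np.float64(0.0025)) [np.float64(0.126), np.float64(0.134), np.float64(0.122), np.float64(0.135)] [np.float64(10.0), np.float64(9.9), np.float64(10.2), np.float64(11.3)]
tail (np.float64(-0.05), np.float64(-0.0036))
tail (np.float64(-0.0502), np.float64(-0.0607))
frame top (np.float64(-0.0069), np.float64(0.0533))
frame top (np.float64(-0.0073), np.float64(0.0015))
frame top (np.float64(-0.0087), np.float64(-0.0547))
```

```bash
python3 - <<'E'
from h import *
o=r.get_obs(); print(o['clock'],o['contact_force'],abs(o['qvel']).max()); print(r.hand_in())
E
```

```text
68.975 [-0.3963842  -0.80323155 -0.35153225] 0.027079720898520288
the job is handed in; nothing more can be done
None
```

I finished the job and handed it in at 69 s of the 210 s allowed; the hand-in gives no verdict, so what follows rests on my own checks.

- **Shafts:** Only two were present, `shaft_b` in the rack and `shaft_c` on the bench; the y = +30 mm tube had none. I drew `shaft_b` out with three grips and had to lay it on the bench to take a better hold. It went into bore 3 and `shaft_c` into bore 2. Each was pushed until it stopped dead against about 32 N. In the last top view both stand out about 50 mm, as required. The side view read about 53 mm, but it was 2–3 mm off on the housing itself.
- **Hood:** I lifted it off and stood it on the bench. It was knocked about 2 cm aside while I worked, so I measured it again before putting it back. It now sits on the rack base at about x = -73 mm, y = +2.5 mm in the rack's frame, within the limits, and turned roughly 1° from the rack. I judged it level from the pictures and the contact force, without measuring its tilt.
- **Bystanders:** The spool and pot are upright in the last pictures. The jar was upright when last seen in the top view, just before I put the hood back; I did not check it again after that. At hand-in the arm was clear of everything, with contact force near zero.

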